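Swap the wrong tin in the counter rack

TASK

Three of the four tins in the counter rack are square-cornered, but one is the wrong sort, with rounded ends: get it out (the lanes are open at the front) and stack it squarely on top of the column of two round-ended tins. Fill its lane with the loose square-cornered tin of the same length as the three in the rack (not the short one), fully home against the back sill. Leave the other tins and everything else on the counter where they are, and keep the column standing in its place.

Things in the scene. Friction and masses are not known exactly. Their poses are not given: they have to be found in the camera images.
- rack: Fixed plywood rack, no floor. Four lanes 52 mm wide along its x axis, centre lines at y = -84, -28, +28, +84 mm. Five dividers 4 mm thick, 12 mm high, from x = -44 mm (open front, rounded noses) to +53 mm. Origin on the counter amid the lanes; +x points to the closed back, away from the robot, turned up to 0.3 rad either way. Tins stand on the counter, centres at x = 0 (+1 mm touches the sill).
- rack_sill (a point): Middle of the top of the sill that closes the back of all four lanes: 8 mm high, at x = +49 to +55 mm in the rack's frame, this point at x = +52 mm. Fingers pass above it, so a tin can be pushed out from behind. Axes as the rack's.
- tin_a: A closed square-cornered tinplate tin, 96 mm long (its x axis) x 46 mm wide (y) x 36 mm high, about 0.16 kg. Origin at the centre of its underside. Stands in one of the rack's lanes, home, its long axis along the lane; stays there.
- tin_b: A closed square-cornered tinplate tin, 96 mm long (its x axis) x 46 mm wide (y) x 36 mm high, about 0.16 kg. Origin at the centre of its underside. As tin_a, in another lane.
- tin_c: A closed square-cornered tinplate tin, 96 mm long (its x axis) x 46 mm wide (y) x 36 mm high, about 0.16 kg. Origin at the centre of its underside. As tin_a, in another lane.
- oval_odd: A closed tinplate tin with half-round ends (stadium outline seen from above), 96 mm long (its x axis) x 46 mm wide (y) x 30 mm high, flat top and bottom, about 0.14 kg. Origin at the centre of its underside. The wrong one: stands home in the remaining lane of the rack (any of the four), its long axis along the lane. In the lane there is no room for fingers beside it.
- oval_low: A closed tinplate tin with half-round ends (stadium outline seen from above), 96 mm long (its x axis) x 46 mm wide (y) x 30 mm high, flat top and bottom, about 0.14 kg. Origin at the centre of its underside. The lower tin of the column, standing on the counter at the left or right of the rack.
- oval_top: A closed tinplate tin with half-round ends (stadium outline seen from above), 96 mm long (its x axis) x 46 mm wide (y) x 30 mm high, flat top and bottom, about 0.14 kg. Origin at the centre of its underside. The upper tin of the column, resting on oval_low, long axes parallel; its top is 60 mm above the counter.
- spare: A closed square-cornered tinplate tin, 96 mm long (its x axis) x 46 mm wide (y) x 36 mm high, about 0.16 kg. Origin at the centre of its underside. Loose on the counter, at the left or right of the rack: the one to put into the rack.
- short_tin: Look-alike bystander: a square-cornered tin only 70 mm long (x), 46 mm wide (y), 36 mm high, loose on the counter at the left or right of the rack. Origin at the centre of its underside. Not to be moved.
- jar: Bystander: closed amber glass jar, 66 mm in diameter, 110 mm high, at the left or right of the rack. Origin at the centre of its underside.
- bottle: Bystander: squat green glass bottle, 60 mm in diameter, 85 mm high, upright behind the rack. Origin at the centre of its underside.
- can: Bystander: round can, 68 mm in diameter, 70 mm high, behind the rack. Origin at the centre of its underside.
- tape: Bystander: roll of tape lying flat, 90 mm in diameter, 24 mm high, behind the rack. Origin at the centre of its underside.
- carton: Bystander: small carton 60 x 100 x 80 mm high, behind the rack. Origin at the centre of its underside.
Things that resemble listed ones, but are neither listed nor needed, are in the scene too. Leave any green or turquoise look-alike of the oval_odd alone.

How it is judged:
At the end, for the whole second after the job is handed in: Spare flat in the free lane, within 6 mm of home, 0.08 rad; wrong tin flat on the column, within 9 mm and 0.12 rad of the tin below; column still square (9 mm, 0.12 rad), moved under 20 mm; the rack's other tins moved under 6 mm; bystanders upright, moved under 20 mm; all at rest (x of spare in the frame of rack between -0.006 and 0.006 m and y of spare in the frame of rack between -0.09 and 0.09 m and angle between the x axis of spare and the x axis of rack, either way round below 0.08 rad and height (world z) of each of spare, oval_low below 0.004 m and angle between each of spare, oval_odd, oval_low's own z axis and vertical below 0.05 rad and horizontal distance between oval_odd and oval_top below 0.009 m and angle between the x axis of oval_odd and the x axis of oval_top, either way round below 0.12 rad and z of oval_odd in the frame of oval_top between 0.027 and 0.033 m and horizontal distance between oval_top and oval_low below 0.009 m and angle between the x axis of oval_top and the x axis of oval_low, either way round below 0.12 rad and height (world z) of oval_top above 0.027 m and distance of each of oval_low, short_tin, jar, bottle, can, tape, carton from where it was at the start of the episode below 0.02 m and distance of each of tin_a, tin_b, tin_c from where it was at the start of the episode below 0.006 m and angle between each of short_tin, jar, bottle, can, tape, carton's own z axis and vertical below 0.1 rad and linear speed of each of spare, oval_odd, oval_top below 0.02 m/s); the robot touches nothing.
It fails at once if the rack's three right tins are shifted by more than 12 mm (distance of any of tin_a, tin_b, tin_c from where it was at the start of the episode above 0.012 m).
It fails at once if the column is toppled or shoved by more than 25 mm (distance of any of oval_low, oval_top from where it was at the start of the episode above 0.025 m).
It fails at once if a bystander is knocked over or shifted by more than 25 mm (distance of any of short_tin, jar, bottle, can, tape, carton from where it was at the start of the episode above 0.025 m or angle between any of short_tin, jar, bottle, can, tape, carton's own z axis and vertical above 0.4 rad).
It also fails if it takes over 72 s, if anything falls off the work surface, if the arm or the gripper's body presses on something with over 40 N, if the wrist force passes 120 N, or if a joint passes its speed limit or range.

ROBOT

A 6-joint arm with a two-finger parallel gripper is mounted at the origin on the work surface. World frame = base frame: x ahead of the robot, y to its left, z up, the work surface at z = 0. Lengths are in m, angles in rad, forces in N, time in s.
With the tool pointing down it reaches from about 0.35 to 0.775 m from the base axis. Payload 5.5 kg.
Tool frame: the origin (TCP) lies at the very end of the fingers, on their centre line; the grasp point (between the pads) lies 19 mm behind it; z points along the fingers, y is the direction in which the jaws open and shut (so a half turn about z gives the same grasp; the last joint's range is limited). The gripper opens to 85 mm and grips with 20 to 120 N. Pads are 22 mm wide; open, the fingers measure 114 mm over their backs; the gripper's body (76 mm by 85 mm) begins 54 mm behind the grasp point. The pads swing forward as they close: fully open they stand 13 mm farther back than shut.
Start: joints at [-1.367, 0.313, 0.046, 1.304, 0, 1.431], TCP at [0.194, -0.541, 0.198] pointing down, gripper open.
Joint ranges: [-2.76, 2.76], [-0.86, 1.69], [-1.03, 1.26], [-2.2, 2.34], [-1.47, 1.5], [-3.14, 3.14]. Speed limits (rad/s): [2.57, 2.57, 3.14, 3.14, 3.14, 3.14].

INTERFACE

Orientations are given as a unit quaternion [w, x, y, z].
In Python, from workcell import get_state, vision, workorder, silhouettes, tip_of gives the robot as it stands.
- The arm moves only by the shell command python3 -m inch 'ROWS' [FORCE]. ROWS is JSON, a list of rows, each a list of 7 numbers: the shift along the tool's x, y, z in cm, then the turn, a rotation vector about the tool's x, y, z in degrees, then the finger opening in cm, from 0 to 8.54. In form: [[dx, dy, dz, rx, ry, rz, hand], ...]. A call has 1 to 5 rows; each row shifts and turns the commanded pose from where the row before left it, along the tool's axes as they then stand; what a row does not reach is not made up. A row lasts 1/10 s, in which the tool goes at most 50 mm and 8.59 degrees, less where a joint would pass 70% of its speed; a pose out of reach is approached as far as the arm can. A call with a gripper value outside its range is refused whole. The fingers move at their own pace and stop on an object; FORCE is the grip in N (left out, the last holds). Time passes only in rows, so rows that do not move let the fingers close. It gives the time, the measured TCP pose, the force and the opening at its end, in the units of the state.
- get_state(): the state, without advancing time (a new reading comes with each control period).
- vision.read_camera(name): name is "side" or "top"; returns a dict with "pixels" (420x560x3 uint8, red, green, blue), "depth" (420x560 float32, m along the optical axis (not along the pixel's ray), 0 where there is no reading), "mtx" (3x3 intrinsics, pixels), "k1" (the pictures are not rectified: a ray, as slopes to the right and down, at radius r is drawn at 1 + k1 r^2 times it, then the intrinsics apply), "T" (4x4, takes a point from camera to world coordinates). Camera axes: x right, y up, looking along -z (the intrinsics and any distortion apply to the point x, -y, -z); pixel columns grow to the right and rows downward; lengths in m; the calibration is good to about 2 mm. A picture is of the moment at which its call begins.
- workorder.hand_in(): hands the job in, once; it reports no verdict.
Trained networks look in a picture, given as the dict that the camera call returned (one of the last four; its "shot" number tells which), for a name from the list of things; names that differ only in an ending like _2 or _b are one class to them, and where a whole thing is asked for, a point or a joint stands for the part that bears it (a point fixed in the world has none). Each returns a list of dicts, best first, with "confidence" (0 to 1); they miss things now and then, are a little off and sometimes report something else, mostly with a low value. They report only what shows in the picture. A call takes as long as a camera call. They do not tell look-alikes from the thing itself.
- silhouettes(picture, label): "mask" (420x560 bool, what is visible of it) and "location" ([column, row] in pixels, amid what is visible of it).
- tip_of(picture, label): "location" ([column, row] in pixels: a listed point, or the origin of a listed thing).
The state is a dict: "clock": time; "joint_pos": joint angles; "qvel": joint speeds; "tau": joint torques, N m; "tcp_pos": TCP position; "orientation": TCP orientation; "wrist_force": force on the tool from outside, world axes, zero at the start; "ft_torque": the same for the moment, N m; "finger_gap": finger opening in m.
Only numpy, scipy, OpenCV 4.12 (cv2) and the standard library are available. Lean on these libraries where they do the work, as an engineer would, in place of code of your own. Each camera call takes 0.05 s, during which the arm holds its last target.

## Working session

There is one attempt and no reset: what is moved stays moved. The work goes in short steps, Python scripts to look and compute and a shell command to move; the robot and the scene stay as the last step left them, time stands still between calls to the robot, and variables do not carry over. Pictures are saved under pics/ and viewed, and the job is handed in when it is done.

```bash
mkdir -p pics; ls
python3 - <<'E'
from workcell import get_state, vision
import cv2, numpy as np
s=get_state(); print(s)
for n in ("top","side"):
    p=vision.read_camera(n)
    cv2.imwrite(f"pics/{n}0.png",p["pixels"][...,::-1]); print(n,p["mtx"].tolist(),p["k1"],np.round(p["T"],3).tolist())
    np.savez(f"{n}0.npz",pixels=p["pixels"],depth=p["depth"],mtx=p["mtx"],k1=p["k1"],T=p["T"])
E
```

```text
pics
{'clock': 0.0, 'joint_pos': array([-1.36659227e+00,  3.13995439e-01,  4.49466621e-02,  1.30360973e+00,
       -1.10446468e-05,  1.43121049e+00]), 'qvel': array([-0.00113013, -0.00161897,  0.0006708 ,  0.00041331, -0.00124073,
        0.00193989]), 'tau': array([-8.32121132e-04, -4.80628717e+01,  2.98530489e+01,  1.91867998e-02,
       -2.34776508e-04, -1.45406950e-06]), 'tcp_pos': array([ 0.19368179, -0.54076863,  0.19709855]), 'orientation': array([-9.30424471e-04,  9.85261978e-01,  1.71049604e-01, -3.55968565e-05]), 'wrist_force': array([-1.04451828,  0.71802295, -0.1478178 ]), 'ft_torque': array([0.02867725, 0.0831465 , 0.01384989]), 'finger_gap': 0.08538063481475529}
top [[511.0243172021319, 0.0, 263.9612536203282], [0.0, 511.0243172021319, 211.09065738816875], [0.0, 0.0, 1.0]] -0.04198209552687694 [[0.018, 0.988, -0.152, 0.386], [-1.0, 0.017, -0.009, -0.013], [-0.006, 0.152, 0.988, 1.109], [0.0, 0.0, 0.0, 1.0]]
side [[502.03631362185195, 0.0, 278.7375846673162], [0.0, 502.03631362185195, 209.656403167108], [0.0, 0.0, 1.0]] -0.16562369751642173 [[-0.978, 0.155, -0.142, 0.427], [-0.21, -0.725, 0.656, 0.637], [-0.001, 0.671, 0.742, 0.821], [0.0, 0.0, 0.0, 1.0]]
```

View pics/top0.png

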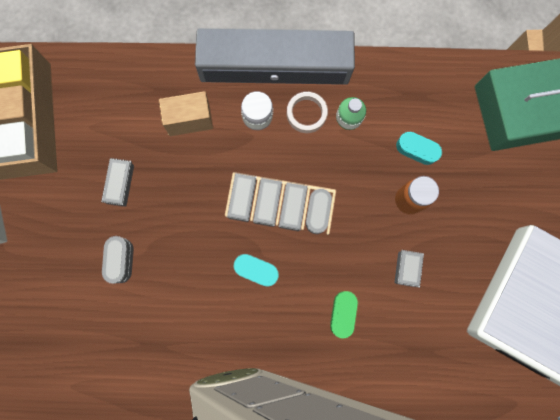

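View pics/side0.png

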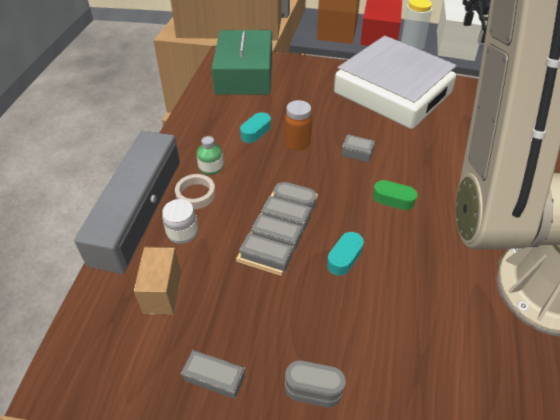

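Top view: rack at about (280,203). Its rightmost tin, at (319,211), has rounded ends. The grey stack is at (116,260), the long loose tin at (117,182) and the short one at (410,268). The turquoise and green look-alikes are at (256,270), (420,147) and (345,315).

```bash
cat > h.py <<'E'
import numpy as np, cv2
def cloud(p):
    H,W=p["depth"].shape; m=p["mtx"]; k1=float(p["k1"])
    u,v=np.meshgrid(np.arange(W),np.arange(H))
    pts=np.stack([u,v],-1).reshape(-1,1,2).astype(float)
    n=cv2.undistortPointsIter(pts,m,np.array([k1,0,0,0,0.]),None,None,(3,100,1e-10)).reshape(H,W,2)
    d=p["depth"].astype(float)
    c=np.stack([n[...,0]*d,-n[...,1]*d,-d,np.ones_like(d)],-1)
    return (c@np.asarray(p["T"]).T)[...,:3]
def top_rect(p,X,box,zlo,zhi):
    """box u0,v0,u1,v1: rect of surface pts in z range; keep largest component"""
    u0,v0,u1,v1=box
    M=np.zeros(X.shape[:2],np.uint8); Z=X[...,2]
    M[v0:v1,u0:u1]=((Z>zlo)&(Z<zhi)&(p["depth"]>0))[v0:v1,u0:u1]
    n,l,s,c=cv2.connectedComponentsWithStats(M)
    i=1+np.argmax(s[1:,4]); q=X[l==i]
    (cx,cy),(w,h),a=cv2.minAreaRect((q[:,:2]*1000).astype(np.float32))
    if w<h: w,h,a=h,w,a+90
    # long axis angle
    a=(a+90)%180-90
    return dict(c=(round(cx/1000,4),round(cy/1000,4)),mean=q.mean(0).round(4),size=(round(w,1),round(h,1)),ang=round(np.radians(a),3),zmed=round(np.median(q[:,2]),4),n=len(q))
E
python3 - <<'E'
from h import *
p=dict(np.load("top0.npz")); X=cloud(p)
for n,b,z in [("odd",(298,180,340,242),(.022,.036)),("r1",(226,170,258,224),(.028,.045)),("r2",(253,172,283,228),(.028,.045)),("r3",(279,176,308,232),(.028,.045)),("spare",(95,150,140,215),(.028,.045)),("col",(95,225,140,295),(.05,.07)),("short",(390,240,430,295),(.028,.045)),("turq",(230,245,282,295),(.02,.04)),("green",(325,285,365,345),(.02,.04)),("tape",(280,88,332,136),(.015,.04)),("bottle",(332,92,370,132),(.02,.12)),("jar",(400,170,445,215),(.09,.13)),
("rack",(215,165,345,240),(.006,.06))]:
    print(n,top_rect(p,X,b,*z))
print(np.median(X[250:380,150:230,2]))
im=cv2.resize(p["pixels"][165:240,215:345,::-1],None,fx=6,fy=6,interpolation=cv2.INTER_CUBIC); cv2.imwrite("pics/crop_rack.png",im)
im=cv2.resize(p["pixels"][140:300,80:160,::-1],None,fx=3.5,fy=3.5,interpolation=cv2.INTER_CUBIC); cv2.imwrite("pics/crop_left.png",im)
E
```

```text
odd {'c': (0.5549, -0.1196), 'mean': array([ 0.5543, -0.1191,  0.0317]), 'size': (95.8, 47.0), 'ang': np.float64(-0.153), 'zmed': np.float64(0.0318), 'n': 874}
r1 {'c': (0.5808, 0.0467), 'mean': array([0.5801, 0.0464, 0.0378]), 'size': (97.5, 47.1), 'ang': np.float64(-0.155), 'zmed': np.float64(0.0379), 'n': 989}
r2 {'c': (0.5717, -0.0092), 'mean': array([ 0.5706, -0.0091,  0.0378]), 'size': (97.3, 47.0), 'ang': np.float64(-0.155), 'zmed': np.float64(0.0378), 'n': 992}
r3 {'c': (0.5631, -0.0641), 'mean': array([ 0.5619, -0.0639,  0.0378]), 'size': (97.8, 46.9), 'ang': np.float64(-0.157), 'zmed': np.float64(0.0379), 'n': 997}
spare {'c': (0.61, 0.3168), 'mean': array([0.6089, 0.3154, 0.038 ]), 'size': (97.4, 49.5), 'ang': np.float64(-0.125), 'zmed': np.float64(0.0382), 'n': 1004}
col {'c': (0.4419, 0.3029), 'mean': array([0.4414, 0.3019, 0.0623]), 'size': (94.9, 48.7), 'ang': np.float64(-0.019), 'zmed': np.float64(0.0625), 'n': 1017}
short {'c': (0.4362, -0.3124), 'mean': array([ 0.4359, -0.3112,  0.0374]), 'size': (71.6, 49.4), 'ang': np.float64(-0.147), 'zmed': np.float64(0.0376), '
[... 294 characters left out ...]
': np.float64(0.0322), 'n': 981}
tape {'c': (0.7789, -0.0938), 'mean': array([ 0.7781, -0.0933,  0.0248]), 'size': (89.5, 87.2), 'ang': np.float64(0.008), 'zmed': np.float64(0.0252), 'n': 616}
bottle {'c': (0.7715, -0.1897), 'mean': array([ 0.764 , -0.1859,  0.0604]), 'size': (59.8, 59.4), 'ang': np.float64(-1.194), 'zmed': np.float64(0.0595), 'n': 723}
jar {'c': (0.5858, -0.3221), 'mean': array([ 0.585 , -0.3203,  0.1107]), 'size': (58.4, 56.5), 'ang': np.float64(-1.545), 'zmed': np.float64(0.1114), 'n': 720}
rack {'c': (0.5695, -0.0357), 'mean': array([ 0.5678, -0.0356,  0.033 ]), 'size': (231.2, 108.4), 'ang': np.float64(1.407), 'zmed': np.float64(0.0364), 'n': 4532}
0.0021407889824297532
```

View pics/crop_rack.png

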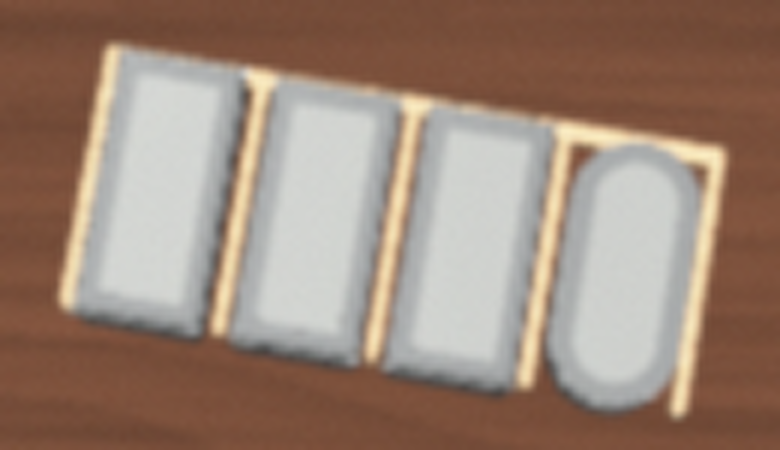

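View pics/crop_left.png

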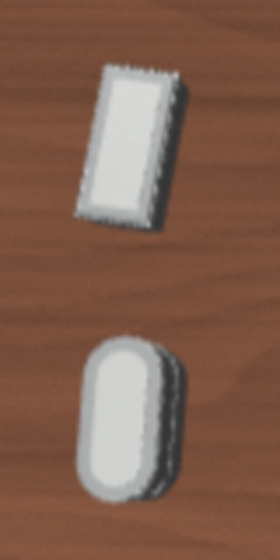

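Choice: the grey round-ended tin at (319,211) is the only one of its shape inside the rack. The turquoise ones at (256,270) and (420,147) and the green one at (345,315) are not it. The column is the double-edged grey stack at (116,260). The spare at (117,182) measures 97 mm and the short tin 71 mm. I'll cross-check with the side camera.

Run:
```python
from h import *
p=dict(np.load("side0.npz")); X=cloud(p)
for n,b,z in [("odd",(270,178,320,208),(.023,.036)),("r1",(235,225,297,272),(.028,.045)),("spare",(175,345,250,398),(.028,.045)),("col",(275,350,352,410),(.05,.07)),("short",(335,130,380,162),(.028,.045)),("turq",(320,228,370,280),(.02,.04)),("green",(368,175,420,212),(.02,.04))]:
    print(n,top_rect(p,X,b,*z))
```

```text
odd {'c': (0.5539, -0.1116), 'mean': array([ 0.5555, -0.1152,  0.0301]), 'size': (90.2, 81.2), 'ang': np.float64(0.204), 'zmed': np.float64(0.0301), 'n': 732}
r1 {'c': (0.5816, 0.046), 'mean': array([0.5806, 0.0491, 0.0355]), 'size': (97.8, 49.8), 'ang': np.float64(-0.149), 'zmed': np.float64(0.0359), 'n': 1000}
spare {'c': (0.61, 0.3172), 'mean': array([0.6082, 0.3192, 0.0358]), 'size': (97.2, 49.0), 'ang': np.float64(-0.117), 'zmed': np.float64(0.036), 'n': 1577}
col {'c': (0.4402, 0.303), 'mean': array([0.4403, 0.3052, 0.0597]), 'size': (97.1, 49.2), 'ang': np.float64(-0.046), 'zmed': np.float64(0.06), 'n': 1592}
short {'c': (0.435, -0.3104), 'mean': array([ 0.4346, -0.3071,  0.0346]), 'size': (72.0, 52.0), 'ang': np.float64(-0.114), 'zmed': np.float64(0.0348), 'n': 409}
turq {'c': (0.4264, 0.0128), 'mean': array([0.4263, 0.0161, 0.0294]), 'size': (99.2, 47.9), 'ang': np.float64(1.197), 'zmed': np.float64(0.0298), 'n': 900}
green {'c': (0.3374, -0.1736), 'mean': array([ 0.3376, -0.1703,  0.0295]), 'size': (94.8, 52.8), 'ang': np.float64(-0.168), 'zmed': np.float64(0.0301), 'n': 705}
```

```bash
cat >> h.py <<'E'
def goto(s,xyz,yaw=None):
    """print tool-frame shift (cm) from present pose to xyz and turn about tool z (deg) to bring tool x to yaw (mod pi)"""
    from scipy.spatial.transform import Rotation as R
    q=s["orientation"]; r=R.from_quat([q[1],q[2],q[3],q[0]])
    d=r.inv().apply(np.array(xyz)-s["tcp_pos"])*100
    M=r.as_matrix(); y=np.arctan2(M[1,0],M[0,0])
    print("t",round(s["clock"],2),"tcp",s["tcp_pos"].round(4),"yaw",round(y,3),"tilt z",M[:,2].round(3),"j6",s["joint_pos"][5].round(2),"gap",round(s["finger_gap"],4))
    print("shift cm",d.round(2),"norm",np.linalg.norm(d).round(2), "turn z deg", None if yaw is None else round(-np.degrees((yaw-y+np.pi/2)%np.pi-np.pi/2),1))
E
python3 -m inch '[[0,0,0,0,0,7.2,0],[0,0,0,0,0,7.2,0],[0,0,0,0,0,7.2,0],[0,0,0,0,0,7.0,0],[2.47,-3.15,0,0,0,0,0]]'
python3 -m inch '[[2.47,-3.15,0,0,0,0,0],[2.47,-3.15,0,0,0,0,0],[2.47,-3.15,0,0,0,0,0],[2.47,-3.15,0,0,0,0,0],[2.47,-3.15,0,0,0,0,0]]'
python3 -m inch '[[2.47,-3.15,0,0,0,0,0],[2.47,-3.15,0,0,0,0,0],[2.47,-3.15,0,0,0,0,0],[2.47,-3.15,0,0,0,0,0],[0,0,0,0,0,0,0]]'
python3 - <<'E'
from workcell import *; from h import *
goto(get_state(),(.6328,-.1318,.1),-.155)
E
```

```text
clock: 0.6
tcp_pos: [0.221, -0.5163, 0.197]
orientation: [0.0, 0.997, -0.081, -0.0]
wrist_force: [1.4, -0.1, -0.6]
finger_gap: 0.0125
clock: 1.1
tcp_pos: [0.3703, -0.3761, 0.1976]
orientation: [-0.0, 0.997, -0.078, -0.0]
wrist_force: [1.2, -1.0, 0.1]
finger_gap: 0.0001
clock: 1.6
tcp_pos: [0.4891, -0.265, 0.1974]
orientation: [-0.001, 0.997, -0.075, 0.0]
wrist_force: [-0.2, -0.1, -0.2]
finger_gap: 0.0
t 1.6 tcp [ 0.4891 -0.265   0.1974] yaw -0.15 tilt z [ 0.     0.001 -1.   ] j6 2.65 gap 0.0
shift cm [ 12.23 -15.3    9.77] norm 21.88 turn z deg 0.3
```

```bash
for i in 1; do
python3 -m inch '[[0,0,0,0,0,-8.2,0],[0,0,0,0,0,-8.2,0],[0,0,0,0,0,-8.2,0],[0,0,0,0,0,-8.2,0],[0,0,0,0,0,-8.2,0]]' >/dev/null
python3 -m inch '[[0,0,0,0,0,-8.2,0],[0,0,0,0,0,-8.2,0],[0,0,0,0,0,-8.2,0],[0,0,0,0,0,-8.2,0],[0,0,0,0,0,-8.2,0]]' >/dev/null
python3 -m inch '[[0,0,0,0,0,-8.2,0],[0,0,0,0,0,-8.2,0],[0,0,0,0,0,-8.2,0],[0,0,0,0,0,-8.2,0],[0,0,0,0,0,-8.2,0]]' >/dev/null
python3 -m inch '[[0,0,0,0,0,-8.2,0],[0,0,0,0,0,-8.2,0],[0,0,0,0,0,-8.2,0],[0,0,0,0,0,-8.2,0],[0,0,0,0,0,-8.2,0]]' >/dev/null
python3 -m inch '[[0,0,0,0,0,-8.0,0],[0,0,0,0,0,-8.0,0],[0,0,0,0,0,0,0]]'
done
python3 - <<'E'
from workcell import *; from h import *
goto(get_state(),(.6328,-.1318,.1),-.155)
E
```

```text
clock: 3.9
tcp_pos: [0.4858, -0.2689, 0.1976]
orientation: [-0.0, 0.078, 0.997, 0.0]
wrist_force: [-0.0, -0.7, -0.1]
finger_gap: -0.0001
t 3.9 tcp [ 0.4858 -0.2689  0.1976] yaw 2.986 tilt z [-0.001  0.    -1.   ] j6 -0.49 gap -0.0001
shift cm [-12.4   15.82   9.75] norm 22.34 turn z deg -0.0
```

```bash
python3 -m inch '[[-2.48,3.16,0,0,0,0,0],[-2.48,3.16,0,0,0,0,0],[-2.48,3.16,0,0,0,0,0],[-2.48,3.16,0,0,0,0,0],[-2.48,3.16,0,0,0,0,0]]'
python3 -m inch '[[0,0,3,0,0,0,0],[0,0,3,0,0,0,0],[0,0,3,0,0,0,0],[0,0,0,0,0,0,0],[0,0,0,0,0,0,0]]'
python3 - <<'E'
from workcell import *; from h import *
goto(get_state(),(.6328,-.1318,.015),-.155)
for n in("top","side"):
    p=vision.read_camera(n); cv2.imwrite(f"pics/{n}1.png",p["pixels"][...,::-1])
E
```

```text
clock: 4.4
tcp_pos: [0.6342, -0.1309, 0.1978]
orientation: [-0.0, 0.08, 0.997, -0.0]
wrist_force: [0.3, -0.5, 0.7]
finger_gap: -0.0001
clock: 4.9
tcp_pos: [0.6329, -0.1317, 0.1079]
orientation: [-0.001, 0.079, 0.997, 0.0]
wrist_force: [0.8, -0.8, 1.1]
finger_gap: 0.0001
t 4.9 tcp [ 0.6329 -0.1317  0.1079] yaw 2.984 tilt z [-0.002  0.    -1.   ] j6 -0.17 gap 0.0001
shift cm [-0.01 -0.01  9.29] norm 9.29 turn z deg -0.2
```

View pics/side1.png

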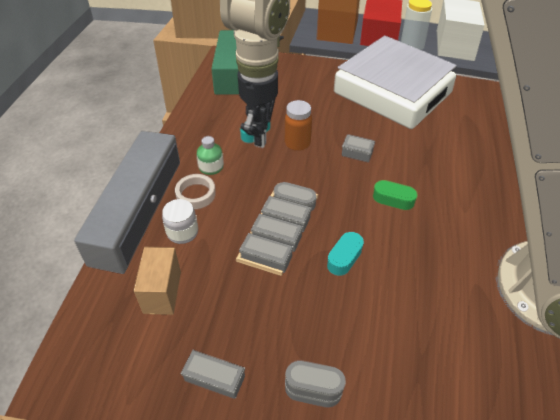

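View pics/top1.png

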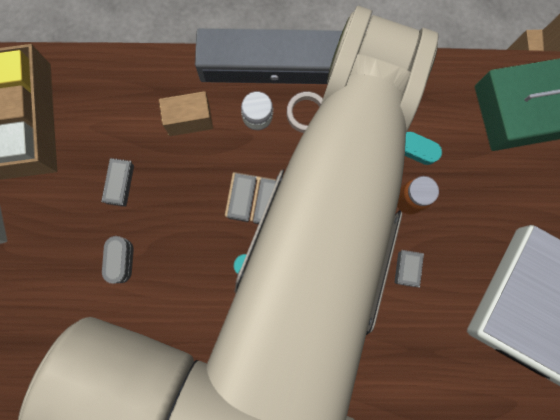

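The side view shows the shut fingers at about (262,140), behind the rack and clear of the bottle and jar. The arm hides the rack in the top view. Next I'll descend.

```bash
python3 -m inch '[[0,0,3,0,0,0,0],[0,0,3,0,0,0,0],[0,0,2,0,0,0,0],[0,0,1.25,0,0,0,0],[0,0,0,0,0,0,0]]'
python3 - <<'E'
from workcell import *; from h import *
goto(get_state(),(.6328,-.1318,.015),-.155)
p=vision.read_camera("side"); cv2.imwrite("pics/side2.png",cv2.resize(p["pixels"][60:260,180:400,::-1],None,fx=3,fy=3))
E
```

```text
clock: 5.5
tcp_pos: [0.6332, -0.1316, 0.0151]
orientation: [-0.0, 0.078, 0.997, 0.0]
wrist_force: [0.0, 1.6, 0.5]
finger_gap: 0.0001
t 5.5 tcp [ 0.6332 -0.1316  0.0151] yaw 2.986 tilt z [-0.001  0.    -1.   ] j6 -0.17 gap 0.0001
shift cm [ 0.04 -0.02  0.01] norm 0.04 turn z deg -0.1
```

View pics/side2.png

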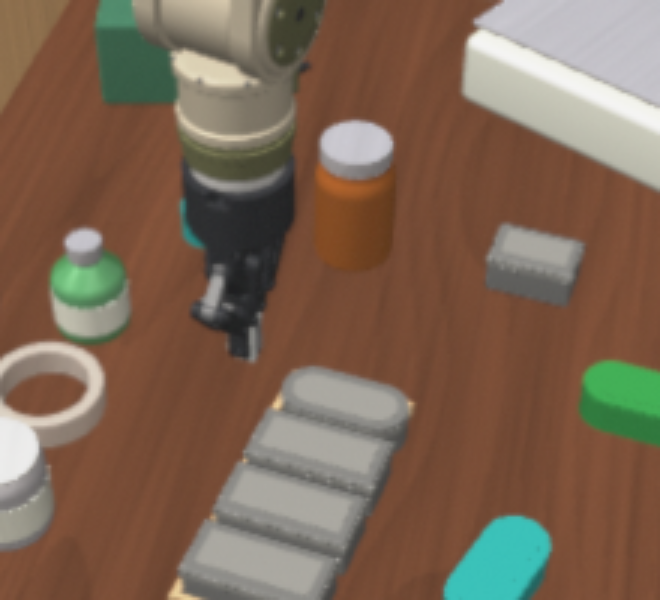

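The enlarged crop shows the fingertips at (242,355), on the counter behind the round-ended tin at (345,395). Pushing the tin out now.

```bash
python3 -m inch '[[1.0,0,0,0,0,0,0],[0.8,0,0,0,0,0,0],[0.8,0,0,0,0,0,0],[0.8,0,0,0,0,0,0],[0.8,0,0,0,0,0,0]]'
python3 -m inch '[[0.8,0,0,0,0,0,0],[0.8,0,0,0,0,0,0],[0.8,0,0,0,0,0,0],[0.8,0,0,0,0,0,0],[0.8,0,0,0,0,0,0]]'
python3 - <<'E'
from workcell import *; from h import *
goto(get_state(),(.6328-.988*.098,-.1318+.155*.098,.015),-.155)
p=vision.read_camera("side"); cv2.imwrite("pics/side3.png",cv2.resize(p["pixels"][60:260,180:400,::-1],None,fx=3,fy=3))
E
```

```text
clock: 6.05
tcp_pos: [0.5917, -0.125, 0.016]
orientation: [0.0, 0.078, 0.997, -0.0]
wrist_force: [0.5, 0.6, 1.6]
finger_gap: 0.0004
clock: 6.55
tcp_pos: [0.5518, -0.1187, 0.0155]
orientation: [-0.0, 0.078, 0.997, -0.0]
wrist_force: [0.1, -0.9, 0.9]
finger_gap: 0.0003
t 6.55 tcp [ 0.5518 -0.1187  0.0155] yaw 2.986 tilt z [-0. -0. -1.] j6 -0.2 gap 0.0003
shift cm [ 1.6  -0.04  0.05] norm 1.6 turn z deg -0.0
```

View pics/side3.png

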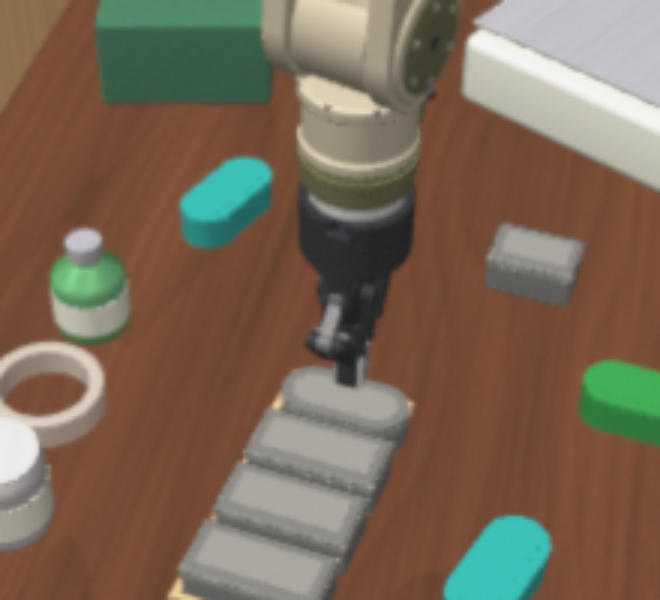

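The tin has not moved, although the reported TCP is inside it. I'll compare where the camera sees the finger with the reported TCP.

```bash
cat >> h.py <<'E'
def proj(p,P):
    T=np.linalg.inv(np.asarray(p["T"])); c=T[:3,:3]@np.array(P)+T[:3,3]
    a,b=c[0]/-c[2],-c[1]/-c[2]; f=1+float(p["k1"])*(a*a+b*b)
    m=p["mtx"]; return round(m[0,0]*a*f+m[0,2],1),round(m[1,1]*b*f+m[1,2],1)
E
python3 - <<'E'
from workcell import *; from h import *
s=get_state()
p=vision.read_camera("side"); X=cloud(p)
print(proj(p,s["tcp_pos"]), proj(p,(.5547,-.1195,.03)))
# finger: dark/any pts above .04 in the region
u0,v0,u1,v1=270,140,320,200
Q=X[v0:v1,u0:u1]; 
for v in range(150,206,4): print(v,[tuple((X[v,u]*1000).round().astype(int)) for u in range(288,312,4)])
cv2.imwrite("pics/side4.png",cv2.resize(p["pixels"][140:240,240:340,::-1],None,fx=6,fy=6,interpolation=cv2.INTER_CUBIC))
E
```

```text
(np.float64(296.5), np.float64(197.8)) (np.float64(294.8), np.float64(192.4))
150 [(np.int64(565), np.int64(-87), np.int64(179)), (np.int64(556), np.int64(-81), np.int64(185)), (np.int64(549), np.int64(-86), np.int64(183)), (np.int64(541), np.int64(-84), np.int64(186)), (np.int64(534), np.int64(-85), np.int64(186)), (np.int64(526), np.int64(-89), np.int64(184))]
154 [(np.int64(565), np.int64(-84), np.int64(171)), (np.int64(556), np.int64(-83), np.int64(174)), (np.int64(549), np.int64(-82), np.int64(176)), (np.int64(543), np.int64(-96), np.int64(165)), (np.int64(539), np.int64(-120), np.int64(145)), (np.int64(531), np.int64(-122), np.int64(144))]
158 [(np.int64(564), np.int64(-82), np.int64(162)), (np.int64(556), np.int64(-83), np.int64(163)), (np.int64(548), np.int64(-81), np.int64(167)), (np.int64(543), np.int64(-98), np.int64(152)), (np.int64(535), np.int64(-100), np.int64(152)), (np.int64(531), np.int64(-131), np.int64(126))]
162 [(np.int64(563), np.int64(-80), np.int64(154)), (np.int64(556), np.int64(-81), np.int64(155)), (np.int64(547), np.int64(-79), np.int64(158)), (np.int64(5
[... 2292 characters left out ...]
64(543), np.int64(-116), np.int64(31)), (np.int64(534), np.int64(-119), np.int64(30)), (np.int64(526), np.int64(-122), np.int64(29))]
198 [(np.int64(566), np.int64(-99), np.int64(31)), (np.int64(557), np.int64(-101), np.int64(31)), (np.int64(549), np.int64(-103), np.int64(31)), (np.int64(541), np.int64(-107), np.int64(28)), (np.int64(532), np.int64(-105), np.int64(32)), (np.int64(524), np.int64(-110), np.int64(29))]
202 [(np.int64(563), np.int64(-84), np.int64(34)), (np.int64(554), np.int64(-84), np.int64(37)), (np.int64(548), np.int64(-97), np.int64(24)), (np.int64(538), np.int64(-94), np.int64(30)), (np.int64(530), np.int64(-96), np.int64(29)), (np.int64(522), np.int64(-98), np.int64(29))]
```

View pics/side4.png

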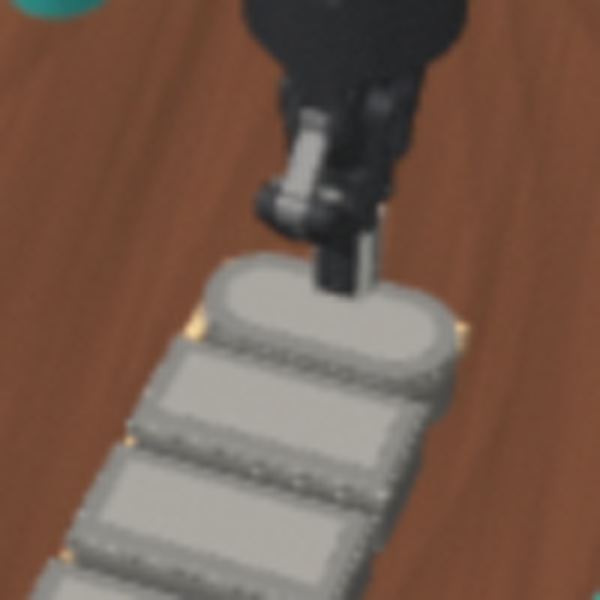

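Run:
```python
from workcell import *; from h import *
s=get_state()
p=vision.read_camera("side"); X=cloud(p)
for v in range(178,193): print(v,[tuple(int(k) for k in (X[v,u]*1000).round()) for u in range(290,306,2)])
for z in (.015,.03,.045,.055,.06): print(z,proj(p,(s["tcp_pos"][0],-.108,z)))
print(s["joint_pos"],s["tcp_pos"])
```

```text
178 [(556, -62, 129), (551, -57, 134), (548, -64, 129), (546, -75, 118), (544, -88, 106), (542, -106, 90), (541, -121, 75), (547, -197, 2)]
179 [(558, -74, 114), (552, -66, 122), (548, -64, 125), (546, -77, 114), (544, -88, 103), (543, -110, 83), (540, -120, 74), (547, -197, -1)]
180 [(578, -187, -1), (556, -89, 98), (549, -72, 115), (546, -79, 109), (544, -91, 97), (543, -111, 78), (540, -121, 69), (546, -190, 2)]
181 [(578, -182, 0), (559, -107, 76), (555, -106, 79), (546, -81, 104), (544, -91, 95), (543, -112, 75), (540, -119, 69), (545, -188, 1)]
182 [(577, -180, -1), (559, -106, 74), (555, -105, 76), (550, -105, 77), (546, -102, 81), (543, -112, 71), (541, -125, 60), (545, -186, 0)]
183 [(571, -146, 30), (559, -107, 70), (555, -105, 73), (550, -105, 74), (546, -106, 74), (542, -108, 72), (540, -122, 60), (545, -184, -1)]
184 [(570, -143, 30), (559, -108, 67), (555, -105, 70), (550, -104, 72), (546, -107, 70), (543, -113, 64), (540, -122, 57), (544, -179, 0)]
185 [(569, -139, 31), (559, -104, 67), (555, -108, 65), (550, -105, 69), (546, -107, 67), (543, -111, 64), (540, -122, 54)
[... 663 characters left out ...]
7, 31), (545, -129, 30), (541, -131, 29), (536, -131, 30)]
191 [(566, -120, 32), (561, -120, 33), (427, 637, 821), (553, -124, 30), (549, -126, 29), (544, -126, 30), (540, -127, 30), (536, -129, 29)]
192 [(566, -120, 28), (561, -119, 31), (557, -121, 29), (552, -120, 31), (548, -123, 29), (544, -122, 31), (539, -122, 32), (535, -124, 31)]
0.015 (np.float64(295.3), np.float64(201.1))
0.03 (np.float64(295.5), np.float64(196.4))
0.045 (np.float64(295.6), np.float64(191.6))
0.055 (np.float64(295.7), np.float64(188.3))
0.06 (np.float64(295.8), np.float64(186.7))
[-3.54044954e-01  4.12708462e-01 -2.80140322e-01  8.79113239e-01
 -1.35244796e-04 -1.98541516e-01] [ 0.55111972 -0.11846269  0.01538559]
```

The camera and the physics agree: the real fingertips are about 38 mm above the reported TCP, with x and y matching. I'll go back behind the rack and find the counter by gentle touch.

```bash
python3 -m inch '[[-2.7,0,0,0,0,0,0],[-2.7,0,0,0,0,0,0],[-2.7,0,0,0,0,0,0],[0,0,0,0,0,0,0]]'
python3 -m inch '[[0,0,1,0,0,0,0],[0,0,1,0,0,0,0],[0,0,0.3,0,0,0,0],[0,0,0,0,0,0,0]]'
python3 - <<'E'
from workcell import *; from h import *
goto(get_state(),(.6328,-.1318,.015),-.155)
p=vision.read_camera("side"); X=cloud(p); cv2.imwrite("pics/side5.png",cv2.resize(p["pixels"][130:230,220:320,::-1],None,fx=6,fy=6,interpolation=cv2.INTER_CUBIC))
E
```

```text
clock: 7.1
tcp_pos: [0.6367, -0.1325, 0.0156]
orientation: [0.002, 0.077, 0.997, -0.001]
wrist_force: [-0.5, -0.5, 0.5]
finger_gap: -0.0001
clock: 7.5
tcp_pos: [0.6308, -0.1309, -0.0088]
orientation: [-0.001, 0.078, 0.997, 0.0]
wrist_force: [0.0, -0.3, -0.1]
finger_gap: -0.0001
t 7.5 tcp [ 0.6308 -0.1309 -0.0088] yaw 2.986 tilt z [-0.003  0.001 -1.   ] j6 -0.17 gap -0.0001
shift cm [-0.21 -0.06 -2.38] norm 2.39 turn z deg -0.0
```

View pics/side5.png

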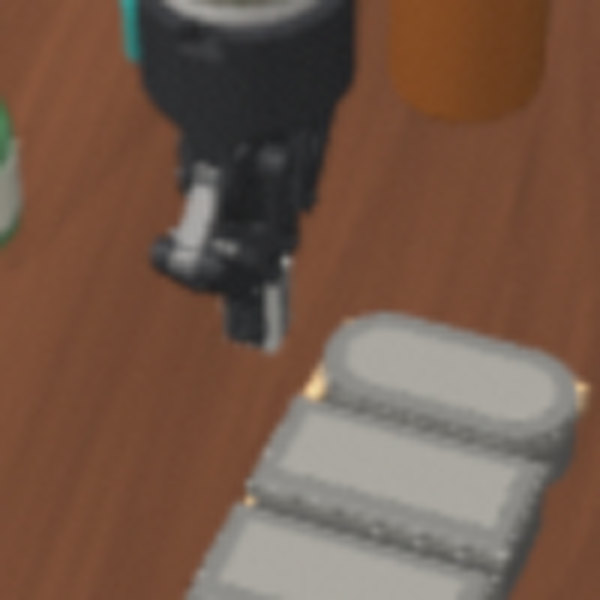

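The reported TCP is below the counter with no contact, so the offset is real. Continuing down in small steps.

```bash
python3 -m inch '[[0,0,0.6,0,0,0,0],[0,0,0.6,0,0,0,0],[0,0,0.3,0,0,0,0],[0,0,0,0,0,0,0]]'
python3 -m inch '[[0,0,0.2,0,0,0,0],[0,0,0,0,0,0,0]]'
python3 -m inch '[[0,0,0.2,0,0,0,0],[0,0,0,0,0,0,0]]'
```

```text
clock: 7.95
tcp_pos: [0.632, -0.1312, -0.0232]
orientation: [-0.001, 0.078, 0.997, 0.0]
wrist_force: [-0.5, -0.6, 0.3]
finger_gap: 0.0001
clock: 8.15
tcp_pos: [0.6325, -0.1314, -0.0246]
orientation: [-0.0, 0.078, 0.997, -0.0]
wrist_force: [-0.5, -0.0, -0.4]
finger_gap: 0.0003
clock: 8.35
tcp_pos: [0.6325, -0.1314, -0.0267]
orientation: [-0.0, 0.078, 0.997, -0.0]
wrist_force: [0.3, -0.3, 0.3]
finger_gap: 0.0003
```

```bash
python3 -m inch '[[0,0,0.2,0,0,0,0],[0,0,0.2,0,0,0,0],[0,0,0,0,0,0,0]]'
python3 -m inch '[[0,0,0.2,0,0,0,0],[0,0,0,0,0,0,0]]'
python3 -m inch '[[0,0,0.2,0,0,0,0],[0,0,0,0,0,0,0]]'
python3 - <<'E'
from workcell import *; from h import *
goto(get_state(),(.6328,-.1318,.015),-.155)
p=vision.read_camera("side"); X=cloud(p); cv2.imwrite("pics/side6.png",cv2.resize(p["pixels"][130:230,220:320,::-1],None,fx=6,fy=6,interpolation=cv2.INTER_CUBIC))
E
```

```text
clock: 8.65
tcp_pos: [0.6323, -0.1313, -0.0309]
orientation: [-0.0, 0.078, 0.997, 0.0]
wrist_force: [1.0, -0.4, -0.4]
finger_gap: 0.0002
clock: 8.85
tcp_pos: [0.6324, -0.1313, -0.0328]
orientation: [-0.0, 0.078, 0.997, 0.0]
wrist_force: [-0.0, 0.3, 0.5]
finger_gap: 0.0002
clock: 9.05
tcp_pos: [0.6327, -0.1314, -0.0332]
orientation: [0.0, 0.078, 0.997, -0.0]
wrist_force: [-2.8, 0.2, 6.8]
finger_gap: 0.0004
t 9.05 tcp [ 0.6327 -0.1314 -0.0332] yaw 2.986 tilt z [ 0.001 -0.    -1.   ] j6 -0.17 gap 0.0004
shift cm [-0.02 -0.04 -4.82] norm 4.82 turn z deg -0.0
```

View pics/side6.png

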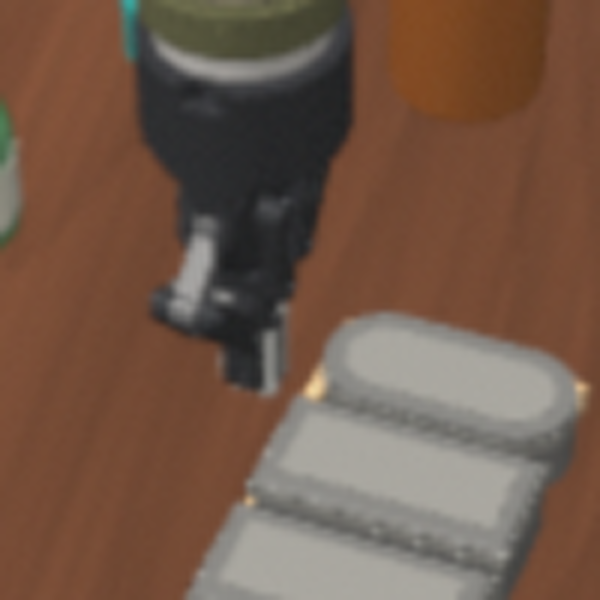

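The shut fingertips touch the counter at reported z = −0.033, so true tip height = reported z + 33 mm. I'll raise to 15 mm and push along the lane.

```bash
python3 -m inch '[[0,0,-1,0,0,0,0],[0,0,-0.7,0,0,0,0],[1.0,0,0,0,0,0,0],[0.8,0,0,0,0,0,0],[0.8,0,0,0,0,0,0]]'
python3 -m inch '[[0.8,0,0,0,0,0,0],[0.8,0,0,0,0,0,0],[0.8,0,0,0,0,0,0],[0,0,0,0,0,0,0]]'
python3 - <<'E'
from workcell import *; from h import *
goto(get_state(),(.6328-.988*.098,-.1318+.155*.098,-.018),-.155)
p=vision.read_camera("side"); X=cloud(p); cv2.imwrite("pics/side7.png",cv2.resize(p["pixels"][130:250,220:340,::-1],None,fx=5,fy=5,interpolation=cv2.INTER_CUBIC))
E
```

```text
clock: 9.6
tcp_pos: [0.6062, -0.1272, -0.0176]
orientation: [0.0, 0.078, 0.997, -0.0]
wrist_force: [1.3, 0.2, 0.9]
finger_gap: -0.0002
clock: 10.0
tcp_pos: [0.5811, -0.1231, -0.0179]
orientation: [-0.001, 0.078, 0.997, 0.0]
wrist_force: [-0.1, 0.4, -0.2]
finger_gap: -0.0
t 10.0 tcp [ 0.5811 -0.1231 -0.0179] yaw 2.986 tilt z [-0.002  0.001 -1.   ] j6 -0.19 gap -0.0
shift cm [ 4.56 -0.06  0.02] norm 4.56 turn z deg -0.0
```

View pics/side7.png

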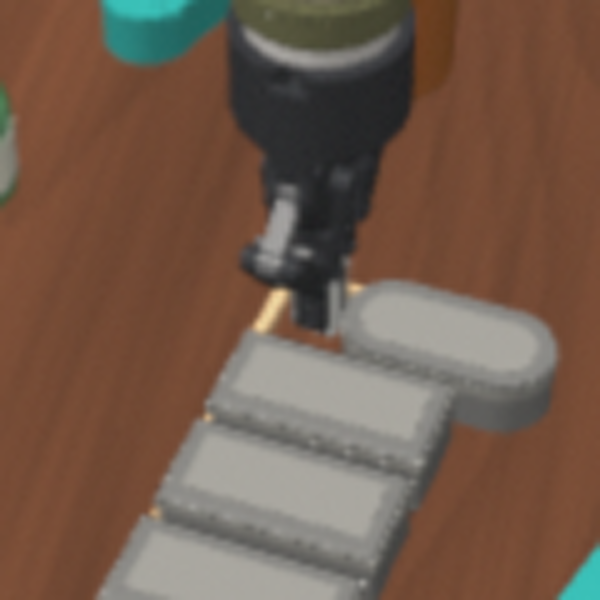

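The tin is sliding out straight at crop (440,340), and its neighbours haven't moved. Continuing the push.

```bash
python3 -m inch '[[0.8,0,0,0,0,0,0],[0.8,0,0,0,0,0,0],[0.8,0,0,0,0,0,0],[0.8,0,0,0,0,0,0],[0.8,0,0,0,0,0,0]]'
python3 -m inch '[[0.6,0,0,0,0,0,0],[0,0,0,0,0,0,0],[-0.6,0,0,0,0,0,0],[0,0,-3,0,0,0,0],[0,0,-4,0,0,0,6.4]]'
python3 -m inch '[[0,0,-3,0,0,0,6.4],[0,0,0,0,0,0,6.4]]'
python3 - <<'E'
from workcell import *; from h import *
goto(get_state(),(.6328-.988*.098,-.1318+.155*.098,-.018),-.155)
p=vision.read_camera("side"); X=cloud(p); cv2.imwrite("pics/side8.png",cv2.resize(p["pixels"][100:260,220:400,::-1],None,fx=4,fy=4,interpolation=cv2.INTER_CUBIC))
E
```

```text
clock: 10.55
tcp_pos: [0.5429, -0.1173, -0.0175]
orientation: [-0.0, 0.078, 0.997, -0.0]
wrist_force: [0.4, -0.9, 0.1]
finger_gap: -0.0003
clock: 11.05
tcp_pos: [0.5422, -0.1168, 0.0511]
orientation: [-0.002, 0.078, 0.997, 0.001]
wrist_force: [0.3, -0.3, 0.3]
finger_gap: 0.0132
clock: 11.25
tcp_pos: [0.5477, -0.1188, 0.0872]
orientation: [0.004, 0.078, 0.997, -0.001]
wrist_force: [0.7, 0.2, 0.1]
finger_gap: 0.0431
t 11.25 tcp [ 0.5477 -0.1188  0.0872] yaw 2.986 tilt z [ 0.008 -0.003 -1.   ] j6 -0.2 gap 0.0431
shift cm [ 1.28  0.05 10.51] norm 10.59 turn z deg -0.0
```

View pics/side8.png

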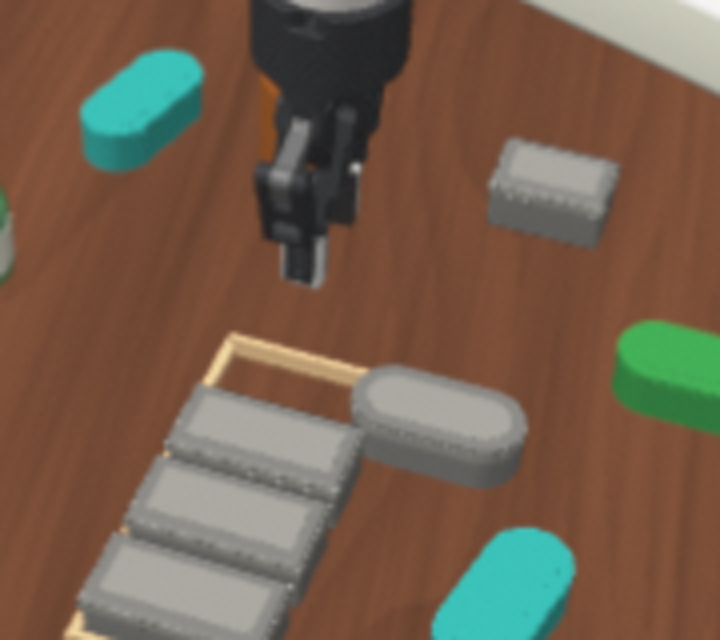

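Good: the odd tin is about 75 mm out at crop (440,420), and the right divider is visible. I'll measure its pose in the side view.

Run:
```python
from workcell import *; from h import *
p=vision.read_camera("side"); X=cloud(p)
M=np.zeros(X.shape[:2],np.uint8)
r=None
print("odd",top_rect(p,X,(306,188,354,226),.024,.035))
pred=(.5547-.988*.077,-.1195+.155*.077); print(pred)
for n,b in (("r3",(260,196,314,228)),("r1",(235,225,297,272))): print(n,top_rect(p,X,b,.0325,.045))
q0=dict(np.load("side0.npz")); X0=cloud(q0)
for n,b in (("r3",(260,196,314,228)),("r1",(235,225,297,272))): print(n,top_rect(q0,X0,b,.0325,.045))
goto(get_state(),(pred[0],pred[1],.06-.033),-.155)
```

```text
odd {'c': (0.477, -0.108), 'mean': array([ 0.4765, -0.1057,  0.0299]), 'size': (96.0, 49.7), 'ang': np.float64(-0.146), 'zmed': np.float64(0.03), 'n': 704}
(0.47862399999999994, -0.107565)
r3 {'c': (0.5641, -0.0635), 'mean': array([ 0.5628, -0.0626,  0.036 ]), 'size': (96.9, 50.2), 'ang': np.float64(-0.144), 'zmed': np.float64(0.0359), 'n': 750}
r1 {'c': (0.5816, 0.046), 'mean': array([0.581 , 0.0477, 0.036 ]), 'size': (97.8, 48.5), 'ang': np.float64(-0.146), 'zmed': np.float64(0.0359), 'n': 908}
r3 {'c': (0.5639, -0.0647), 'mean': array([ 0.5633, -0.0628,  0.036 ]), 'size': (96.8, 50.0), 'ang': np.float64(-0.161), 'zmed': np.float64(0.036), 'n': 752}
r1 {'c': (0.5816, 0.0461), 'mean': array([0.5807, 0.0476, 0.036 ]), 'size': (97.8, 49.4), 'ang': np.float64(-0.15), 'zmed': np.float64(0.036), 'n': 914}
t 11.35 tcp [ 0.5448 -0.1178  0.0831] yaw 2.986 tilt z [ 0.002 -0.001 -1.   ] j6 -0.2 gap 0.0581
shift cm [ 6.71 -0.01  5.6 ] norm 8.73 turn z deg -0.0
```

```bash
python3 -m inch '[[3.4,0,0,0,0,0,6.4],[3.45,0,0,0,0,0,6.4],[0,0,2.5,0,0,0,6.4],[0,0,2.5,0,0,0,6.4],[0,0,0,0,0,0,6.4]]'
python3 - <<'E'
from workcell import *; from h import *
goto(get_state(),(.477,-.1077,-.028),-.155)
p=vision.read_camera("side"); X=cloud(p); cv2.imwrite("pics/side9.png",cv2.resize(p["pixels"][100:260,220:400,::-1],None,fx=4,fy=4,interpolation=cv2.INTER_CUBIC))
E
```

```text
clock: 11.85
tcp_pos: [0.472, -0.1053, 0.0285]
orientation: [-0.004, 0.078, 0.997, 0.001]
wrist_force: [-0.1, -0.3, -0.1]
finger_gap: 0.0641
t 11.85 tcp [ 0.472  -0.1053  0.0285] yaw 2.986 tilt z [-0.008  0.003 -1.   ] j6 -0.23 gap 0.0641
shift cm [-0.57 -0.17  5.64] norm 5.67 turn z deg -0.0
```

View pics/side9.png

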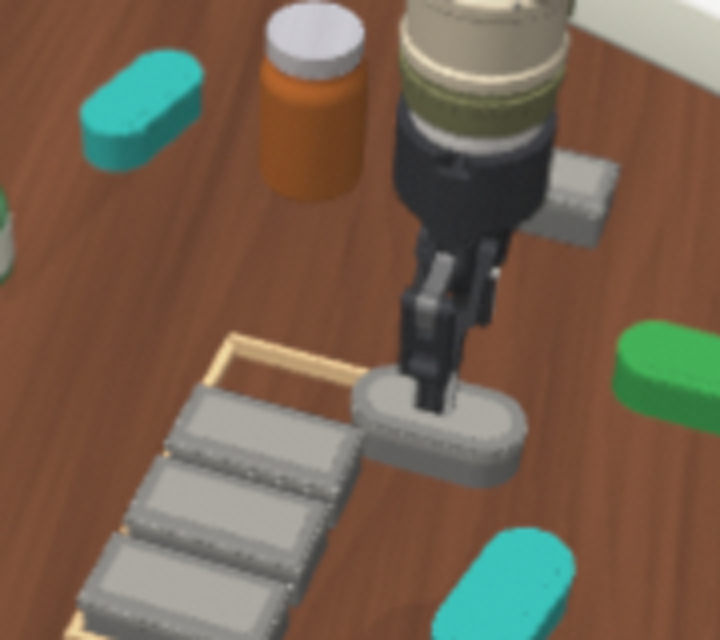

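```bash
python3 -m inch '[[0,0,0,0,0,0,6.4]]'
python3 - <<'E'
from workcell import *; from h import *
goto(get_state(),(.477,-.1077,-.028),-.155)
E
```

```text
clock: 12.0
tcp_pos: [0.4759, -0.1068, 0.0324]
orientation: [-0.001, 0.078, 0.997, 0.0]
wrist_force: [-0.8, 0.3, 1.3]
finger_gap: 0.0638
t 12.0 tcp [ 0.4759 -0.1068  0.0324] yaw 2.986 tilt z [-0.001  0.    -1.   ] j6 -0.23 gap 0.0638
shift cm [-0.13 -0.07  6.04] norm 6.04 turn z deg -0.0
```

```bash
python3 -m inch '[[0,-0.05,2.0,0,0,0,6.4],[0,0,2.0,0,0,0,6.4],[0,0,1.2,0,0,0,6.4],[0,0,0.8,0,0,0,6.4],[0,0,0,0,0,0,6.4]]'
python3 -m inch '[[0,0,0,0,0,0,4.0],[0,0,0,0,0,0,4.0],[0,0,0,0,0,0,4.0],[0,0,0,0,0,0,4.0]]' 45
python3 - <<'E'
from workcell import *; from h import *
goto(get_state(),(.477,-.1077,-.028),-.155)
p=vision.read_camera("side"); X=cloud(p); cv2.imwrite("pics/side10.png",cv2.resize(p["pixels"][100:260,220:400,::-1],None,fx=4,fy=4,interpolation=cv2.INTER_CUBIC))
E
```

```text
clock: 12.5
tcp_pos: [0.4756, -0.1072, -0.028]
orientation: [-0.001, 0.078, 0.997, 0.0]
wrist_force: [-0.0, 0.0, 0.5]
finger_gap: 0.064
clock: 12.9
tcp_pos: [0.4768, -0.1077, -0.0266]
orientation: [0.001, 0.078, 0.997, -0.0]
wrist_force: [-0.3, 0.1, 5.3]
finger_gap: 0.0452
t 12.9 tcp [ 0.4768 -0.1077 -0.0266] yaw 2.986 tilt z [ 0.002 -0.001 -1.   ] j6 -0.23 gap 0.0452
shift cm [-0.02  0.    0.14] norm 0.14 turn z deg -0.0
```

View pics/side10.png

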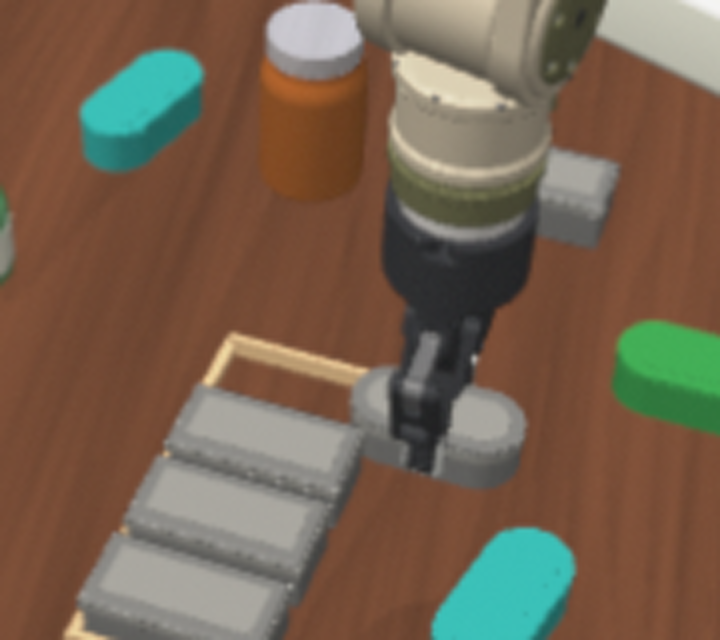

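```bash
python3 -m inch '[[0,0,-1,0,0,0,4.0],[0,0,-2,0,0,0,4.0],[0,0,-3,0,0,0,4.0],[0,0,-3,0,0,0,4.0],[0,0,-2,0,0,0,4.0]]'
python3 -m inch '[[0,0,0,0,0,-7.2,4.0],[0,0,0,0,0,0,4.0],[0,0,0,0,0,0,4.0]]'
python3 - <<'E'
from workcell import *; from h import *
goto(get_state(),(.441,.3025,.1),-.03)
p=vision.read_camera("side"); X=cloud(p); cv2.imwrite("pics/side11.png",cv2.resize(p["pixels"][60:260,220:420,::-1],None,fx=3,fy=3,interpolation=cv2.INTER_CUBIC))
E
```

```text
clock: 13.45
tcp_pos: [0.4761, -0.1074, 0.0847]
orientation: [0.001, 0.078, 0.997, -0.0]
wrist_force: [0.1, 0.3, -1.8]
finger_gap: 0.045
clock: 13.75
tcp_pos: [0.4752, -0.1071, 0.0823]
orientation: [-0.001, 0.016, 1.0, 0.0]
wrist_force: [0.3, 0.1, -2.3]
finger_gap: 0.0454
t 13.75 tcp [ 0.4752 -0.1071  0.0823] yaw 3.109 tilt z [-0.001  0.    -1.   ] j6 -0.35 gap 0.0454
shift cm [ 4.74 40.82 -1.76] norm 41.14 turn z deg -0.1
```

View pics/side11.png

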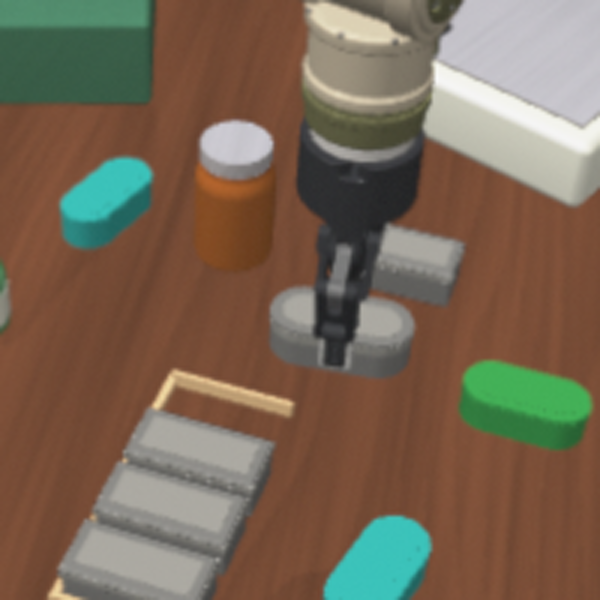

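```bash
python3 -m inch '[[0.3,2,0,0,0,0,4],[0.43,3.7,0,0,0,0,4],[0.43,3.7,0,0,0,0,4],[0.43,3.7,0,0,0,0,4],[0.43,3.7,0,0,0,0,4]]'
python3 -m inch '[[0.43,3.7,0,0,0,0,4],[0.43,3.7,0,0,0,0,4],[0.43,3.7,0,0,0,0,4],[0.43,3.7,0,0,0,0,4],[0.43,3.7,0,0,0,0,4]]'
python3 -m inch '[[0.4,3.7,0,0,0,0,4],[0.2,1.8,0,0,0,0,4],[0,0,0,0,0,0,4],[0,0,0,0,0,0,4]]'
python3 - <<'E'
from workcell import *; from h import *
goto(get_state(),(.441,.3025,.09),-.03)
for n in("top","side"):
    p=vision.read_camera(n); X=cloud(p); np.savez(n+"12.npz",**{k:p[k] for k in("pixels","depth","mtx","k1","T")})
    c=(60,180,220,320) if n=="top" else (230,300,400,420)
    cv2.imwrite(f"pics/{n}12.png",cv2.resize(p["pixels"][c[1]:c[3],c[0]:c[2],::-1],None,fx=4,fy=4,interpolation=cv2.INTER_CUBIC))
E
```

```text
clock: 14.3
tcp_pos: [0.4597, 0.0625, 0.0818]
orientation: [-0.001, 0.016, 1.0, -0.0]
wrist_force: [1.2, 0.0, -1.0]
finger_gap: 0.0453
clock: 14.8
tcp_pos: [0.4436, 0.248, 0.0817]
orientation: [-0.001, 0.016, 1.0, -0.0]
wrist_force: [0.8, -0.1, -1.1]
finger_gap: 0.0452
clock: 15.2
tcp_pos: [0.4395, 0.3016, 0.0816]
orientation: [-0.001, 0.015, 1.0, -0.001]
wrist_force: [0.8, 0.1, -2.3]
finger_gap: 0.0451
t 15.2 tcp [0.4395 0.3016 0.0816] yaw 3.112 tilt z [-0.002 -0.001 -1.   ] j6 0.48 gap 0.0451
shift cm [-0.15  0.09 -0.84] norm 0.86 turn z deg 0.0
```

View pics/side12.png

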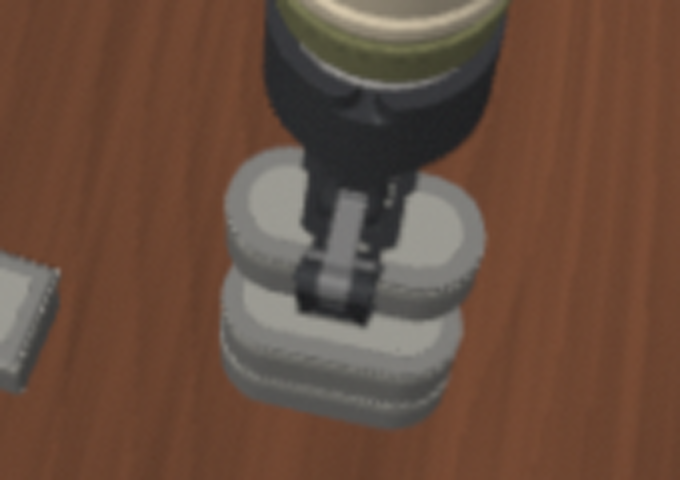

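View pics/top12.png

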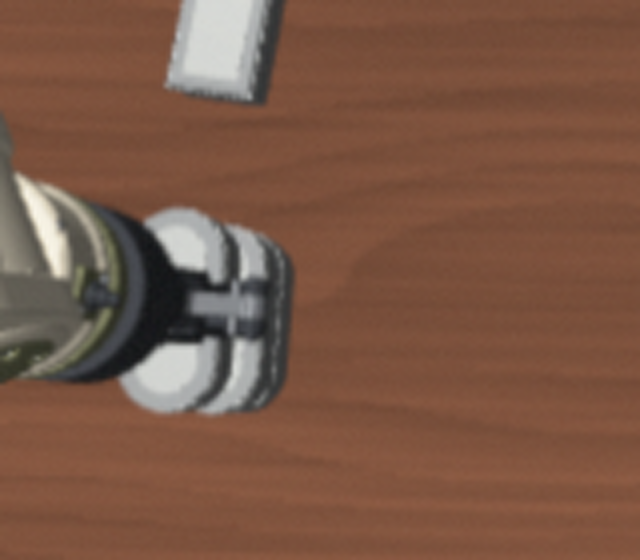

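Run:
```python
from h import *
for n,b in (("top",(80,225,130,285)),("side",(280,330,355,385))):
    p=dict(np.load(n+"12.npz")); X=cloud(p)
    Z=X[...,2]; sub=Z[b[1]:b[3],b[0]:b[2]]
    h,e=np.histogram(sub,bins=np.arange(.05,.2,.005)); print(n,[(round(float(a),3),int(c)) for a,c in zip(e,h) if c>30])
    M=np.zeros(Z.shape,bool); M[b[1]:b[3],b[0]:b[2]]=True
    zt=.1375 if n=="top" else .135
    M&=(Z>.12)&(Z<.15)
    # gray pixels only
    px=p["pixels"].astype(int); M&=(px.min(-1)>110)
    q=X[M]; print(len(q),np.median(q[:,2]))
    A=np.c_[q[:,:2],np.ones(len(q))]; print("plane",np.linalg.lstsq(A,q[:,2],rcond=None)[0].round(3))
    (cx,cy),(w,h_),a=cv2.minAreaRect((q[:,:2]*1000).astype(np.float32)); print(cx,cy,w,h_,a)
```

```text
top [(0.055, 40), (0.06, 160), (0.135, 192), (0.14, 344)]
521 0.14066151949429173
plane [-0.002 -0.001  0.142]
440.38623046875 299.05560302734375 44.194679260253906 95.00584411621094 84.59980010986328
side [(0.055, 215), (0.06, 256), (0.11, 56), (0.115, 49), (0.12, 54), (0.125, 44), (0.13, 68), (0.135, 923), (0.14, 121), (0.18, 47), (0.185, 66), (0.19, 37)]
932 0.13847027108491056
plane [-0.004  0.004  0.139]
440.2008972167969 301.248779296875 46.77482604980469 94.6229248046875 88.47208404541016
```

Held tin is level, with its centre at about (0.440, 0.3015) and its underside at 0.1085. The column is at (0.441, 0.3025). Lowering.

```bash
python3 -m inch '[[-0.1,0.1,1,0,0,0,4],[0,0,1.5,0,0,0,4],[0,0,1.2,0,0,0,4],[0,0,0.7,0,0,0,4],[0,0,0,0,0,0,4]]'
python3 -m inch '[[0,0,0.2,0,0,0,4],[0,0,0,0,0,0,4]]'
python3 -m inch '[[0,0,0.15,0,0,0,4],[0,0,0,0,0,0,4]]'
python3 - <<'E'
from workcell import *; from h import *
goto(get_state(),(.441,.3025,.09),-.03)
for n in("side",):
    p=vision.read_camera(n); X=cloud(p)
    c=(230,300,400,420)
    cv2.imwrite(f"pics/{n}13.png",cv2.resize(p["pixels"][c[1]:c[3],c[0]:c[2],::-1],None,fx=4,fy=4,interpolation=cv2.INTER_CUBIC))
E
```

```text
clock: 15.8
tcp_pos: [0.4404, 0.302, 0.037]
orientation: [-0.001, 0.015, 1.0, -0.001]
wrist_force: [-0.7, 0.5, -1.2]
finger_gap: 0.0454
clock: 16.0
tcp_pos: [0.4417, 0.303, 0.0367]
orientation: [0.0, 0.015, 1.0, 0.0]
wrist_force: [0.3, -0.6, -1.9]
finger_gap: 0.0454
clock: 16.2
tcp_pos: [0.4415, 0.303, 0.0352]
orientation: [0.0, 0.015, 1.0, 0.0]
wrist_force: [-0.2, 0.9, -1.4]
finger_gap: 0.045
t 16.2 tcp [0.4415 0.303  0.0352] yaw 3.112 tilt z [ 0.001  0.    -1.   ] j6 0.48 gap 0.045
shift cm [ 0.05 -0.05 -5.48] norm 5.48 turn z deg 0.0
```

View pics/side13.png

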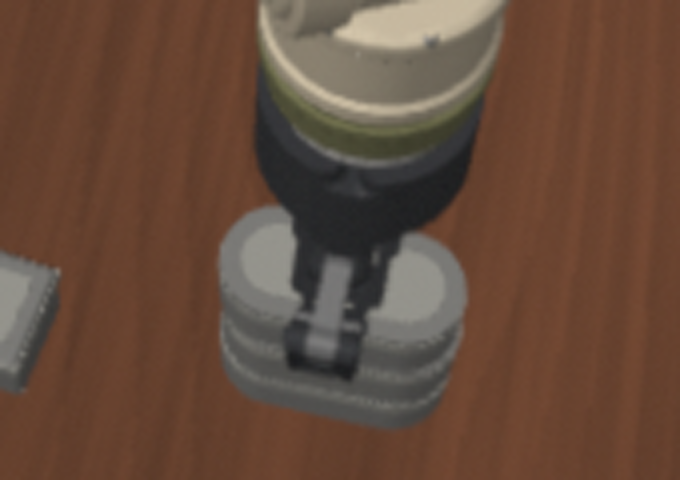

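```bash
python3 -m inch '[[0,0,0.1,0,0,0,4],[0,0,0,0,0,0,4]]'
python3 -m inch '[[0,0,0.1,0,0,0,4],[0,0,0,0,0,0,4]]'
```

```text
clock: 16.45
tcp_pos: [0.4413, 0.3029, 0.0339]
orientation: [0.0, 0.015, 1.0, -0.0]
wrist_force: [0.5, 0.6, -2.1]
finger_gap: 0.0454
clock: 16.65
tcp_pos: [0.4415, 0.303, 0.0334]
orientation: [0.0, 0.015, 1.0, 0.0]
wrist_force: [-1.8, -0.5, 2.6]
finger_gap: 0.0451
```

The wrist force changed by about +4.5 N, so the tin is seated. Opening and lifting clear.

```bash
python3 -m inch '[[0,0,0,0,0,0,5.5],[0,0,0,0,0,0,6.4],[0,0,0,0,0,0,6.6],[0,0,0,0,0,0,6.6]]'
python3 -m inch '[[0,0,-1,0,0,0,6.6],[0,0,-2,0,0,0,6.6],[0,0,-3,0,0,0,6.6],[0,0,-3,0,0,0,6.6],[0,0,-1,0,0,0,6.6]]'
python3 -m inch '[[-3,0,0,0,0,0,6.6],[-4,0,0,0,0,0,6.6],[-4,0,0,0,0,0,6.6],[-2,0,0,0,0,0,6.6],[0,0,0,0,0,0,6.6]]'
python3 - <<'E'
from workcell import *; from h import *
goto(get_state(),(.6095,.3165,.09),-.125)
for n in("top","side",):
    p=vision.read_camera(n); X=cloud(p)
    c=(230,300,400,420) if n=="side" else (60,120,220,300)
    cv2.imwrite(f"pics/{n}14.png",cv2.resize(p["pixels"][c[1]:c[3],c[0]:c[2],::-1],None,fx=3.3,fy=3.3,interpolation=cv2.INTER_CUBIC))
    if n=="top":print(top_rect(p,X,(80,215,140,295),.08,.1))
    else: 
        print(top_rect(p,X,(275,310,352,410),.082,.1)); print("spare",top_rect(p,X,(175,345,250,398),.028,.045))
E
```

```text
clock: 17.05
tcp_pos: [0.4414, 0.3029, 0.0329]
orientation: [0.0, 0.015, 1.0, -0.0]
wrist_force: [-0.0, -0.3, -0.3]
finger_gap: 0.0659
clock: 17.55
tcp_pos: [0.4432, 0.3038, 0.1369]
orientation: [0.003, 0.015, 1.0, 0.001]
wrist_force: [1.3, 1.0, -0.5]
finger_gap: 0.066
clock: 18.05
tcp_pos: [0.5738, 0.2983, 0.1318]
orientation: [0.0, 0.016, 1.0, -0.0]
wrist_force: [0.0, -0.1, -0.7]
finger_gap: 0.0659
t 18.05 tcp [0.5738 0.2983 0.1318] yaw 3.11 tilt z [ 0. -0. -1.] j6 0.39 gap 0.0659
shift cm [-3.51  1.93  4.18] norm 5.79 turn z deg 5.3
{'c': (0.4429, 0.3029), 'mean': array([0.4424, 0.3018, 0.0922]), 'size': (94.0, 48.5), 'ang': np.float64(-0.036), 'zmed': np.float64(0.0925), 'n': 1071}
{'c': (0.4419, 0.3032), 'mean': array([0.4419, 0.3048, 0.0897]), 'size': (96.6, 48.5), 'ang': np.float64(-0.035), 'zmed': np.float64(0.0899), 'n': 1663}
spare {'c': (0.6102, 0.317), 'mean': array([0.6081, 0.3193, 0.0357]), 'size': (97.3, 49.0), 'ang': np.float64(-0.13), 'zmed': np.float64(0.0359), 'n': 1585}
```

View pics/side14.png

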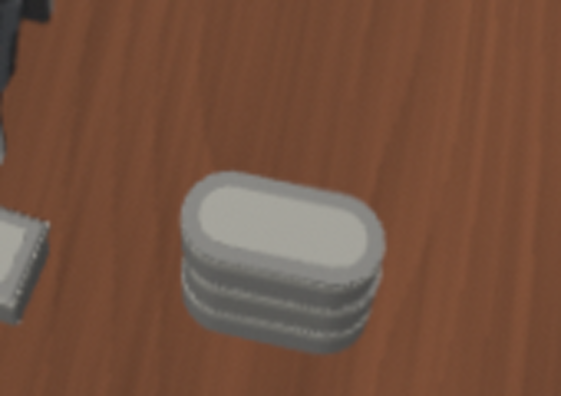

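View pics/top14.png

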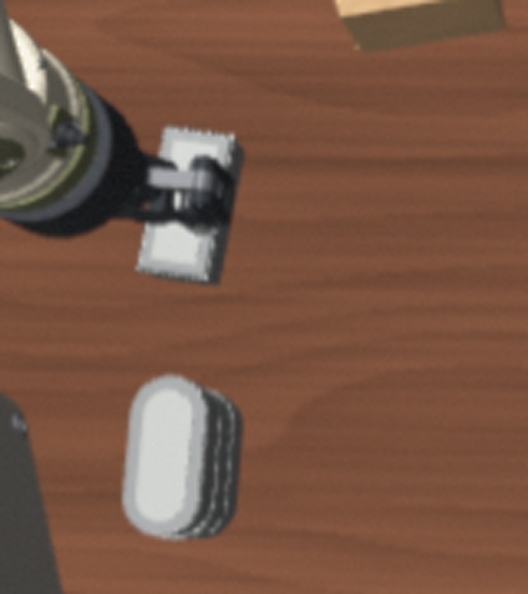

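The stack is at (0.442, 0.303) against the column at (0.441, 0.3025), with yaw −0.035, so it is square. Side crop: three tins aligned at (285,265). Next is the spare (97 mm long, at (0.610, 0.317)), gripped 25 mm toward its near end.

```bash
python3 -m inch '[[-0.9,2.1,0,0,0,5.5,6.4],[0,0,0,0,0,0,6.4],[0,0,0,0,0,0,6.4]]'
python3 - <<'E'
from workcell import *; from h import *
goto(get_state(),(.585,.320,-.022),-.127)
E
```

```text
clock: 18.45
tcp_pos: [0.5794, 0.3201, 0.1329]
orientation: [-0.0, 0.061, 0.998, -0.0]
wrist_force: [0.6, -0.5, -0.1]
finger_gap: 0.0637
t 18.45 tcp [0.5794 0.3201 0.1329] yaw 3.019 tilt z [-0.001 -0.001 -1.   ] j6 0.51 gap 0.0637
shift cm [-0.57  0.07 15.49] norm 15.5 turn z deg 0.2
```

```bash
python3 -m inch '[[-0.55,0.05,3,0,0,0.2,6.4],[0,0,3,0,0,0,6.4],[0,0,3,0,0,0,6.4],[0,0,1,0,0,0,6.4],[0,0,0,0,0,0,6.4]]'
python3 - <<'E'
from workcell import *; from h import *
goto(get_state(),(.585,.320,-.022),-.127)
p=vision.read_camera("side"); X=cloud(p); cv2.imwrite("pics/side15.png",cv2.resize(p["pixels"][290:420,150:310,::-1],None,fx=4,fy=4,interpolation=cv2.INTER_CUBIC))
E
```

```text
clock: 18.95
tcp_pos: [0.5843, 0.3187, 0.0315]
orientation: [-0.002, 0.064, 0.998, -0.001]
wrist_force: [-0.2, -0.0, -0.0]
finger_gap: 0.0638
t 18.95 tcp [0.5843 0.3187 0.0315] yaw 3.013 tilt z [-0.004 -0.002 -1.   ] j6 0.51 gap 0.0638
shift cm [-0.07  0.15  5.35] norm 5.35 turn z deg -0.1
```

View pics/side15.png

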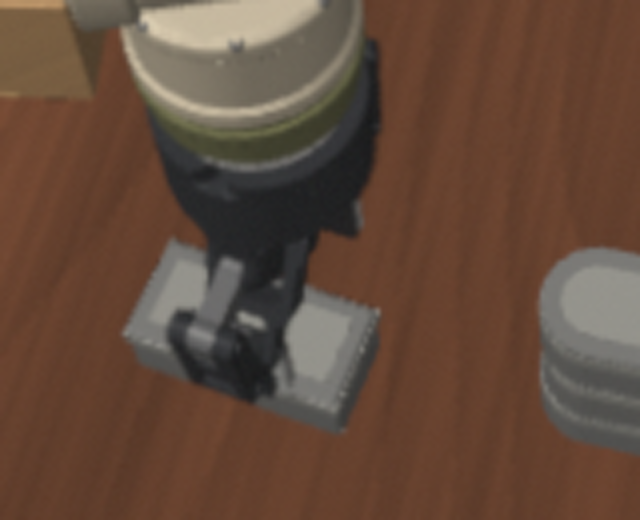

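```bash
python3 -m inch '[[0,0.1,2,0,0,0,6.4],[0,0,2,0,0,0,6.4],[0,0,1.3,0,0,0,6.4],[0,0,0,0,0,0,6.4],[0,0,0,0,0,0,6.4]]'
python3 - <<'E'
from workcell import *; from h import *
goto(get_state(),(.585,.320,-.022),-.127)
p=vision.read_camera("side"); X=cloud(p); cv2.imwrite("pics/side16.png",cv2.resize(p["pixels"][290:420,150:310,::-1],None,fx=4,fy=4,interpolation=cv2.INTER_CUBIC))
p=vision.read_camera("top"); X=cloud(p); cv2.imwrite("pics/top16.png",cv2.resize(p["pixels"][130:230,60:180,::-1],None,fx=5,fy=5,interpolation=cv2.INTER_CUBIC))
E
```

```text
clock: 19.5
tcp_pos: [0.5872, 0.3208, -0.0189]
orientation: [0.001, 0.065, 0.998, 0.0]
wrist_force: [0.1, -0.4, -0.5]
finger_gap: 0.0642
t 19.5 tcp [ 0.5872  0.3208 -0.0189] yaw 3.012 tilt z [ 0.001  0.    -1.   ] j6 0.51 gap 0.0642
shift cm [ 0.21 -0.1   0.31] norm 0.39 turn z deg -0.1
```

View pics/side16.png

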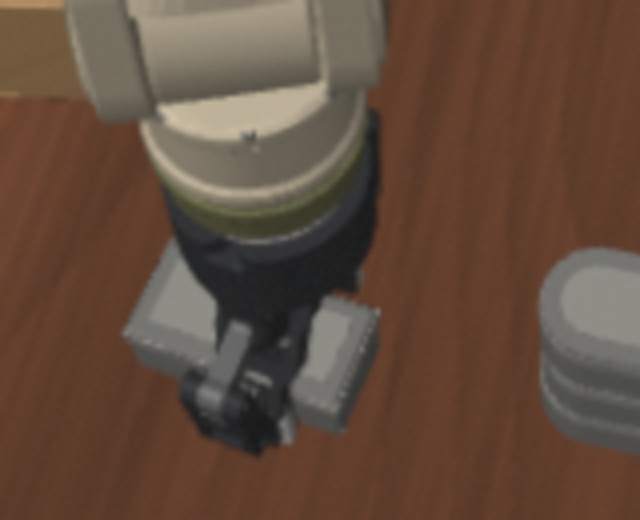

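View pics/top16.png

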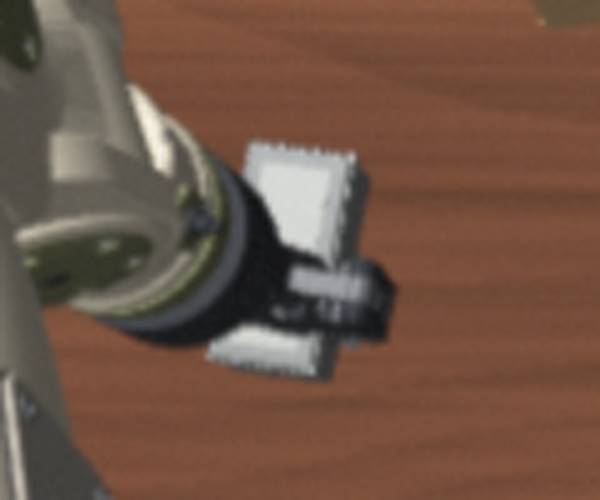

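Fingers straddle the near part of the spare in both views. Closing and lifting.

```bash
python3 -m inch '[[0,0,0.15,0,0,0,4.0],[0,0,0,0,0,0,4.0],[0,0,0,0,0,0,4.0],[0,0,0,0,0,0,4.0],[0,0,0,0,0,0,4.0]]' 90
python3 -m inch '[[0,0,-1,0,0,0,4.0],[0,0,-2,0,0,0,4.0],[0,0,-3,0,0,0,4.0],[0,0,-3,0,0,0,4.0],[0,0,-2,0,0,0,4.0]]'
python3 -m inch '[[0,0,-1,0,0,0,4.0],[0,0,0,0,0,0,4.0]]'
python3 - <<'E'
from workcell import *; from h import *
a=-.156; O=np.array([.568,-.0365]); ex=np.array([np.cos(a),np.sin(a)]); ey=np.array([-ex[1],ex[0]])
t=O-.084*ey-.075*ex; print("target tip",t)
goto(get_state(),(*t,.085),a)
for n in("top","side"):
    p=vision.read_camera(n); X=cloud(p); np.savez(n+"17.npz",**{k:p[k] for k in("pixels","depth","mtx","k1","T")})
    c=(40,100,200,260) if n=="top" else (130,230,330,420)
    cv2.imwrite(f"pics/{n}17.png",cv2.resize(p["pixels"][c[1]:c[3],c[0]:c[2],::-1],None,fx=3,fy=3,interpolation=cv2.INTER_CUBIC))
E
```

```text
clock: 20.1
tcp_pos: [0.5875, 0.3209, -0.0201]
orientation: [0.001, 0.065, 0.998, 0.0]
wrist_force: [-1.0, -0.1, 6.0]
finger_gap: 0.0444
clock: 20.6
tcp_pos: [0.5869, 0.3207, 0.0908]
orientation: [0.001, 0.065, 0.998, 0.0]
wrist_force: [0.6, 0.9, -1.3]
finger_gap: 0.0444
clock: 20.8
tcp_pos: [0.5874, 0.3209, 0.1]
orientation: [0.001, 0.065, 0.998, 0.0]
wrist_force: [-0.1, 0.6, -1.6]
finger_gap: 0.0444
target tip [ 0.48085984 -0.10782736]
t 20.8 tcp [0.5874 0.3209 0.1   ] yaw 3.012 tilt z [ 0.002  0.001 -1.   ] j6 0.51 gap 0.0444
shift cm [  5.04 -43.88   1.44] norm 44.2 turn z deg 1.5
```

View pics/side17.png

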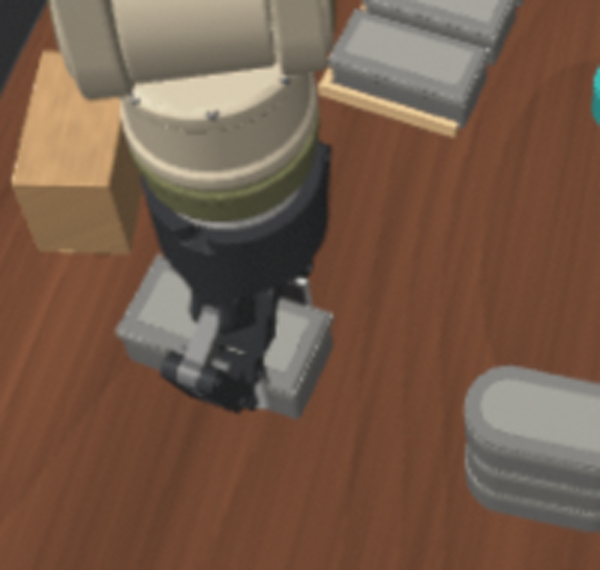

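View pics/top17.png

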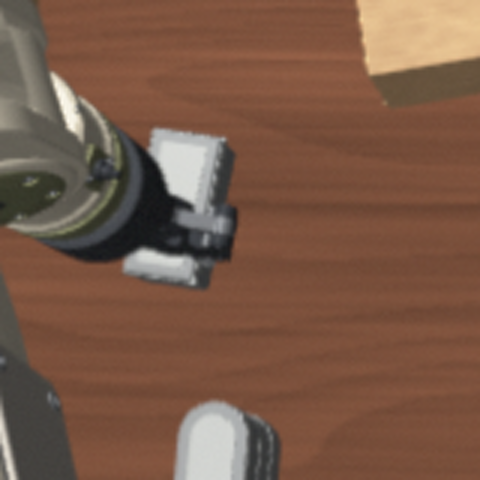

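Run:
```python
from h import *
for n,b in (("top",(75,135,125,205)),("side",(160,300,250,380))):
    p=dict(np.load(n+"17.npz")); X=cloud(p); Z=X[...,2]
    M=np.zeros(Z.shape,bool); M[b[1]:b[3],b[0]:b[2]]=True
    px=p["pixels"].astype(int); M&=(px.min(-1)>100)&(px.max(-1)-px.min(-1)<25)
    h,e=np.histogram(Z[M],bins=np.arange(.05,.2,.005)); z0=e[np.argmax(h)]+.0025
    M&=abs(Z-z0)<.008
    q=X[M]; A=np.c_[q[:,:2],np.ones(len(q))]; print(n,len(q),np.median(q[:,2]),"plane",np.linalg.lstsq(A,q[:,2],rcond=None)[0].round(3))
    r=cv2.minAreaRect((q[:,:2]*1000).astype(np.float32)); print(r)
    ax=np.array([.992,-.127]); s=(q[:,:2]-[.5874,.3209])@ax; t=(q[:,:2]-[.5874,.3209])@[.127,.992]; print("along",np.percentile(s,[.5,99.5])*1000,"across",np.percentile(t,[.5,99.5])*1000)
```

```text
top 653 0.15834045953076048 plane [0.007 0.013 0.15 ]
((610.4967041015625, 317.41375732421875), (47.799102783203125, 97.64604949951172), 82.16790008544922)
along [-25.01928062  71.53336193] across [-24.07553761  22.311189  ]
side 965 0.15428018930830256 plane [-0.004 -0.03   0.166]
((609.6890869140625, 318.6061096191406), (52.46297836303711, 97.301513671875), 80.27374267578125)
along [-25.59995432  70.24961215] across [-22.83911352  27.35611981]
```

The spare is level and 23 mm ahead of the TCP. I'll turn it to the lane heading and carry it to the front of the free lane.

```bash
python3 -m inch '[[0,0,0,0,0,1.5,4.0],[0,0,0,0,0,0,4.0]]'
python3 - <<'E'
from workcell import *; from h import *
goto(get_state(),(.4383,-.1012,.10),-.156)
E
```

```text
clock: 21.1
tcp_pos: [0.5856, 0.3201, 0.0968]
orientation: [-0.001, 0.078, 0.997, -0.001]
wrist_force: [0.6, 1.1, -1.0]
finger_gap: 0.0442
t 21.1 tcp [0.5856 0.3201 0.0968] yaw 2.985 tilt z [-0.003 -0.001 -1.   ] j6 0.54 gap 0.0442
shift cm [  7.99 -43.92  -0.24] norm 44.64 turn z deg -0.0
```

```bash
python3 -m inch '[[0.3,-2,0,0,0,0,4.0],[0.67,-3.66,0,0,0,0,4.0],[0.67,-3.66,0,0,0,0,4.0],[0.67,-3.66,0,0,0,0,4.0],[0.67,-3.66,0,0,0,0,4.0]]'
python3 -m inch '[[0.67,-3.66,0,0,0,0,4.0],[0.67,-3.66,0,0,0,0,4.0],[0.67,-3.66,0,0,0,0,4.0],[0.67,-3.66,0,0,0,0,4.0],[0.67,-3.66,0,0,0,0,4.0]]'
python3 -m inch '[[0.67,-3.66,0,0,0,0,4.0],[0.67,-3.66,0,0,0,0,4.0],[0.3,-1.66,0,0,0,0,4.0],[0,0,0,0,0,0,4.0],[0,0,0,0,0,0,4.0]]'
python3 - <<'E'
from workcell import *; from h import *
goto(get_state(),(.4383,-.1012,-.017),-.156)
E
```

```text
clock: 21.6
tcp_pos: [0.5302, 0.1595, 0.0977]
orientation: [-0.001, 0.077, 0.997, -0.0]
wrist_force: [-0.4, 0.4, -1.5]
finger_gap: 0.0444
clock: 22.1
tcp_pos: [0.4689, -0.0161, 0.098]
orientation: [-0.0, 0.078, 0.997, -0.0]
wrist_force: [1.0, -0.8, -1.5]
finger_gap: 0.044
clock: 22.6
tcp_pos: [0.4396, -0.101, 0.0982]
orientation: [-0.0, 0.078, 0.997, 0.0]
wrist_force: [-0.9, 1.1, -1.4]
finger_gap: 0.0442
t 22.6 tcp [ 0.4396 -0.101   0.0982] yaw 2.985 tilt z [-0.     0.001 -1.   ] j6 -0.25 gap 0.0442
shift cm [ 0.12 -0.05 11.52] norm 11.52 turn z deg -0.0
```

```bash
python3 -m inch '[[1.0,0,3,0,0,0,4.0],[0,0,3,0,0,0,4.0],[0,0,3,0,0,0,4.0],[0,0,1.8,0,0,0,4.0],[0,0,0,0,0,0,4.0]]'
python3 -m inch '[[0,0,0.5,0,0,0,4.0],[0,0,0,0,0,0,4.0],[0,0,0,0,0,0,4.0]]'
python3 - <<'E'
from workcell import *; from h import *
goto(get_state(),(.4383,-.1012,-.017),-.156)
for n in("side",):
    p=vision.read_camera(n); X=cloud(p); np.savez(n+"18.npz",**{k:p[k] for k in("pixels","depth","mtx","k1","T")})
    c=(230,120,430,270)
    cv2.imwrite(f"pics/{n}18.png",cv2.resize(p["pixels"][c[1]:c[3],c[0]:c[2],::-1],None,fx=4,fy=4,interpolation=cv2.INTER_CUBIC))
E
```

```text
clock: 23.1
tcp_pos: [0.4277, -0.0972, -0.0119]
orientation: [-0.003, 0.077, 0.997, 0.001]
wrist_force: [-1.4, 1.0, -1.6]
finger_gap: 0.0443
clock: 23.4
tcp_pos: [0.431, -0.0996, -0.0136]
orientation: [0.001, 0.077, 0.997, -0.0]
wrist_force: [-0.1, 0.2, -1.6]
finger_gap: 0.0439
t 23.4 tcp [ 0.431  -0.0996 -0.0136] yaw 2.987 tilt z [ 0.002 -0.001 -1.   ] j6 -0.25 gap 0.0439
shift cm [-0.75 -0.04  0.34] norm 0.82 turn z deg 0.1
```

View pics/side18.png

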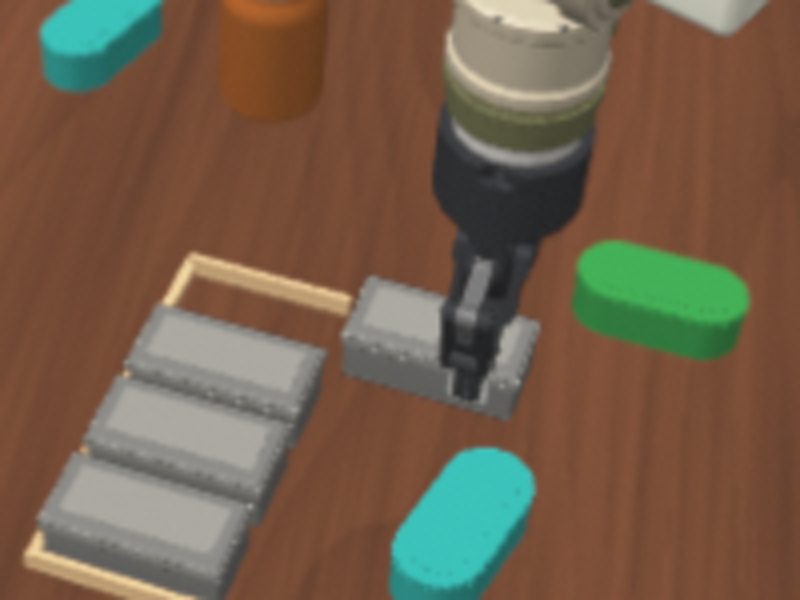

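```bash
cat >> h.py <<'E'
def rackfit(p,X,mask,a=-.156,O=(.568,-.0365)):
    ex=np.array([np.cos(a),np.sin(a)]); ey=np.array([-ex[1],ex[0]])
    q=X[mask]; x=(q[:,:2]-O)@ex*1000; y=(q[:,:2]-O)@ey*1000
    return "x",np.percentile(x,[1,99]).round(1),"y",np.percentile(y,[1,99]).round(1),"z",np.median(q[:,2]).round(4),len(q)
E
python3 - <<'E'
from h import *
p=dict(np.load("side18.npz")); X=cloud(p); Z=X[...,2]
px=p["pixels"].astype(int); g=(px.max(-1)-px.min(-1)<25)&(px.min(-1)>90)
def box(u0,v0,u1,v1,zl,zh):
    M=np.zeros(Z.shape,bool); M[v0:v1,u0:u1]=1; return M&g&(Z>zl)&(Z<zh)
print("spare",rackfit(p,X,box(313,185,368,225,.037,.048)))
for n,b in(("r3",(260,194,313,226)),("r2",(250,211,304,240)),("r1",(236,228,294,270))): print(n,rackfit(p,X,box(*b,.033,.0375)))
M=box(313,185,368,225,.037,.048); q=X[M]; print(np.linalg.lstsq(np.c_[q[:,:2],np.ones(len(q))],q[:,2],rcond=None)[0])
E
```

```text
spare ('x', array([-150.8,  -55.6]), 'y', array([-105.8,  -57.5]), 'z', np.float64(0.0423), 506)
r3 ('x', array([-47. ,  45.5]), 'y', array([-50.5,  29.1]), 'z', np.float64(0.0357), 811)
r2 ('x', array([-47.2,  45.7]), 'y', array([-29. ,  70.8]), 'z', np.float64(0.0357), 942)
r1 ('x', array([-46.6,  46.7]), 'y', array([ 23.2, 106.9]), 'z', np.float64(0.0357), 1047)
[ 0.00022059 -0.02439613  0.03960479]
```

```bash
python3 -m inch '[[0,-0.05,0.4,0,0,0,4.0],[-0.7,0,0,0,0,0,4.0],[-0.7,0,0,0,0,0,4.0],[-0.7,0,0,0,0,0,4.0],[0,0,0,0,0,0,4.0]]'
python3 -m inch '[[-0.8,0,0,0,0,0,4.0],[-0.8,0,0,0,0,0,4.0],[0,0,0,0,0,0,4.0]]'
python3 - <<'E'
from workcell import *; from h import *
goto(get_state(),(.4809+.01*.988,-.1078-.01*.155,-.017),-.156)
for n in("side",):
    p=vision.read_camera(n); X=cloud(p)
    c=(230,120,430,270)
    cv2.imwrite(f"pics/{n}19.png",cv2.resize(p["pixels"][c[1]:c[3],c[0]:c[2],::-1],None,fx=4,fy=4,interpolation=cv2.INTER_CUBIC))
E
```

```text
clock: 23.95
tcp_pos: [0.4526, -0.1039, -0.0183]
orientation: [0.001, 0.078, 0.997, -0.0]
wrist_force: [0.7, 0.5, -1.2]
finger_gap: 0.0443
clock: 24.25
tcp_pos: [0.4683, -0.1063, -0.0183]
orientation: [0.001, 0.078, 0.997, -0.0]
wrist_force: [0.5, -0.0, -2.1]
finger_gap: 0.0445
t 24.25 tcp [ 0.4683 -0.1063 -0.0183] yaw 2.986 tilt z [ 0.002 -0.001 -1.   ] j6 -0.24 gap 0.0445
shift cm [-2.26  0.05 -0.12] norm 2.27 turn z deg 0.0
```

View pics/side19.png

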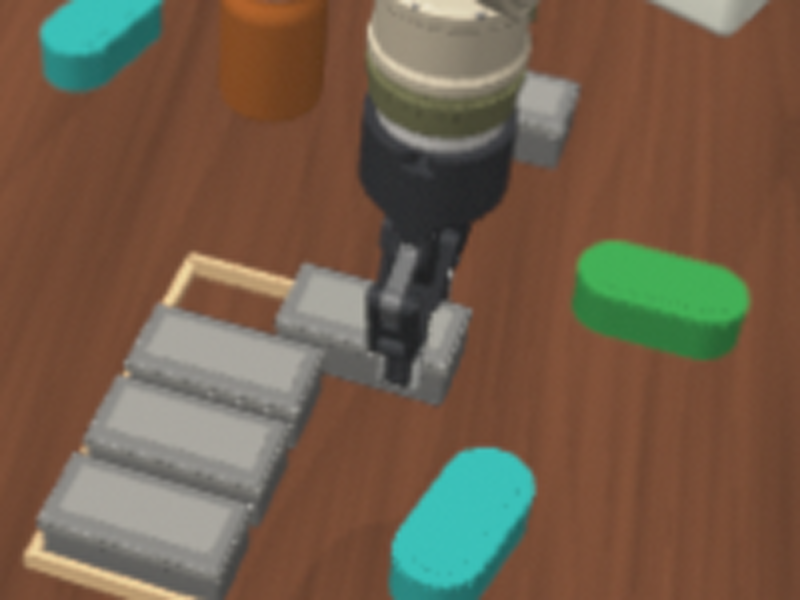

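The spare's front end is between the dividers and there is no side force. A bit further, then set it down and release.

```bash
python3 -m inch '[[-0.8,0.03,0,0,0,0,4.0],[-0.7,0,0,0,0,0,4.0],[-0.4,0,0,0,0,0,4.0],[0,0,0.15,0,0,0,4.0],[0,0,0,0,0,0,4.0]]'
python3 -m inch '[[0,0,0,0,0,0,5.2],[0,0,0,0,0,0,5.8],[0,0,0,0,0,0,5.8],[0,0,0,0,0,0,5.8]]'
python3 -m inch '[[0,0,-2,0,0,0,5.8],[0,0,-3,0,0,0,5.8],[0,0,-3,0,0,0,5.8],[0,0,-1,0,0,0,2],[0,0,0,0,0,0,0]]'
python3 - <<'E'
from workcell import *; from h import *
goto(get_state(),(.4809+.01*.988,-.1078-.01*.155,-.017),-.156)
for n in("side",):
    p=vision.read_camera(n); X=cloud(p)
    c=(230,120,430,270)
    cv2.imwrite(f"pics/{n}20.png",cv2.resize(p["pixels"][c[1]:c[3],c[0]:c[2],::-1],None,fx=4,fy=4,interpolation=cv2.INTER_CUBIC))
    px=p["pixels"].astype(int); g=(px.max(-1)-px.min(-1)<25)&(px.min(-1)>90); Z=X[...,2]
    M=np.zeros(Z.shape,bool); M[180:225,298:350]=1; M&=g&(Z>.033)&(Z<.04); print(rackfit(p,X,M))
E
```

```text
clock: 24.8
tcp_pos: [0.4855, -0.1084, -0.0201]
orientation: [0.0, 0.078, 0.997, -0.0]
wrist_force: [0.4, -1.4, -0.2]
finger_gap: 0.0444
clock: 25.2
tcp_pos: [0.4852, -0.1084, -0.0199]
orientation: [0.0, 0.078, 0.997, -0.0]
wrist_force: [-0.6, -0.5, 0.3]
finger_gap: 0.0581
clock: 25.7
tcp_pos: [0.4867, -0.1089, 0.0715]
orientation: [0.002, 0.078, 0.997, -0.001]
wrist_force: [0.9, 1.1, -0.6]
finger_gap: 0.0291
t 25.7 tcp [ 0.4867 -0.1089  0.0715] yaw 2.986 tilt z [ 0.004 -0.001 -1.   ] j6 -0.23 gap 0.0291
shift cm [-0.38  0.03  8.85] norm 8.86 turn z deg 0.0
('x', array([-94.7,  -5.1]), 'y', array([-105.3,   -7.4]), 'z', np.float64(0.0361), 796)
```

View pics/side20.png

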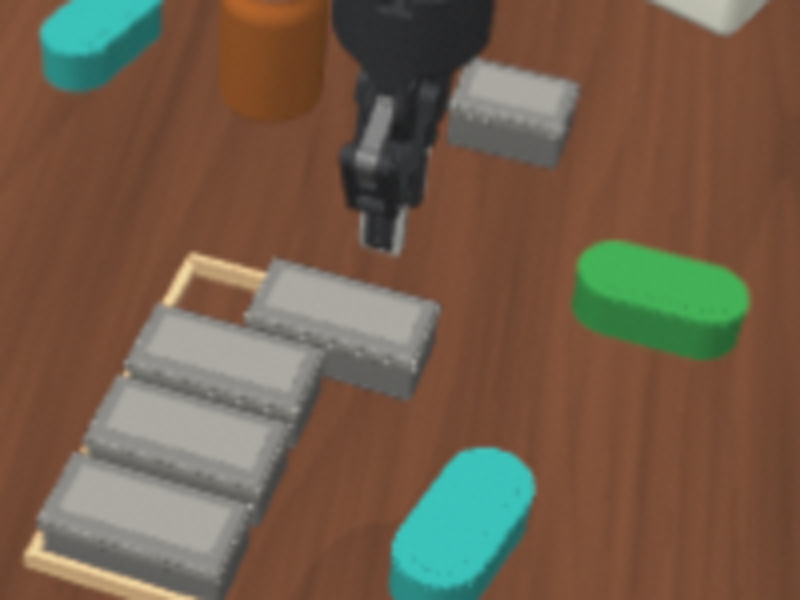

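The spare stands flat in the lane with about 45 mm still to go. I'll move round to its near end with shut fingers and push it home.

```bash
python3 -m inch '[[2.5,0,0,0,0,0,0],[2.7,0,0,0,0,0,0],[0,0,0,0,0,0,0],[0,0,0,0,0,0,0]]'
python3 - <<'E'
from workcell import *; from h import *
a=-.156; O=np.array([.568,-.0365]); ex=np.array([np.cos(a),np.sin(a)]); ey=np.array([-ex[1],ex[0]])
goto(get_state(),(*(O-.084*ey-.121*ex),-.018),a)
E
```

```text
clock: 26.15
tcp_pos: [0.4328, -0.0999, 0.0687]
orientation: [-0.001, 0.078, 0.997, 0.0]
wrist_force: [0.6, 0.3, 0.9]
finger_gap: 0.0001
t 26.15 tcp [ 0.4328 -0.0999  0.0687] yaw 2.986 tilt z [-0.002  0.001 -1.   ] j6 -0.25 gap 0.0001
shift cm [-0.29 -0.04  8.67] norm 8.68 turn z deg 0.0
```

```bash
python3 -m inch '[[0,-0.05,3,0,0,0,0],[0,0,3,0,0,0,0],[0,0,2,0,0,0,0],[0,0,0.6,0,0,0,0],[0,0,0,0,0,0,0]]'
python3 -m inch '[[-0.8,0,0,0,0,0,0],[-0.8,0,0,0,0,0,0],[-0.8,0,0,0,0,0,0],[-0.8,0,0,0,0,0,0],[0,0,0,0,0,0,0]]'
python3 - <<'E'
from workcell import *; from h import *
a=-.156; O=np.array([.568,-.0365]); ex=np.array([np.cos(a),np.sin(a)]); ey=np.array([-ex[1],ex[0]])
goto(get_state(),(*(O-.084*ey-.0595*ex),-.018),a)
for n in("side",):
    p=vision.read_camera(n); X=cloud(p)
    c=(230,120,430,270)
    cv2.imwrite(f"pics/{n}21.png",cv2.resize(p["pixels"][c[1]:c[3],c[0]:c[2],::-1],None,fx=4,fy=4,interpolation=cv2.INTER_CUBIC))
E
```

```text
clock: 26.65
tcp_pos: [0.4334, -0.1006, -0.0171]
orientation: [-0.001, 0.078, 0.997, 0.0]
wrist_force: [-0.0, -0.2, 0.4]
finger_gap: -0.0002
clock: 27.15
tcp_pos: [0.4677, -0.1064, -0.0154]
orientation: [0.001, 0.077, 0.997, -0.0]
wrist_force: [0.3, 0.1, -0.9]
finger_gap: -0.0002
t 27.15 tcp [ 0.4677 -0.1064 -0.0154] yaw 2.987 tilt z [ 0.003 -0.001 -1.   ] j6 -0.24 gap -0.0002
shift cm [-2.88  0.06  0.26] norm 2.89 turn z deg 0.1
```

View pics/side21.png

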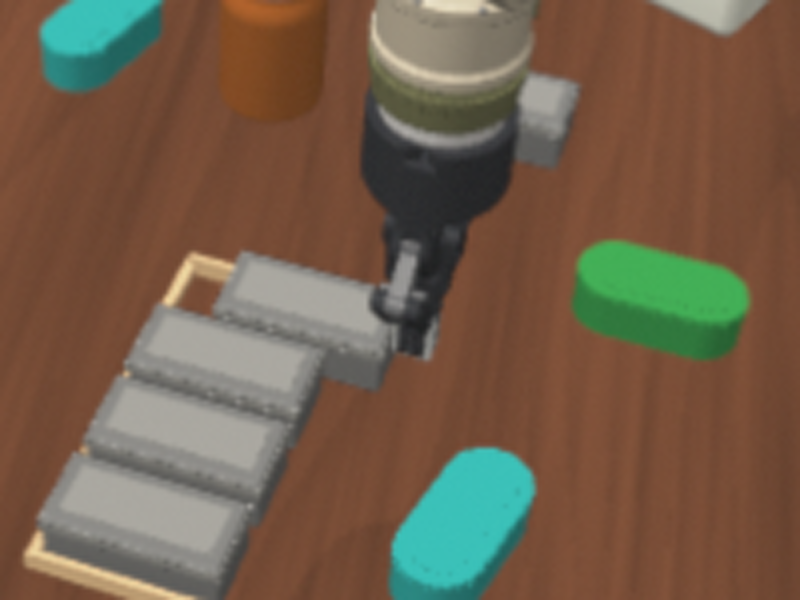

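The push is working and the spare is sliding straight. The rest goes in smaller steps, watching for contact with the sill.

```bash
python3 -m inch '[[-0.6,0.05,0,0,0,0,0],[-0.6,0,0,0,0,0,0],[-0.6,0,0,0,0,0,0],[-0.4,0,0,0,0,0,0],[0,0,0,0,0,0,0]]'
python3 -m inch '[[-0.3,0,0,0,0,0,0],[0,0,0,0,0,0,0]]'
python3 -m inch '[[-0.2,0,0,0,0,0,0],[0,0,0,0,0,0,0]]'
python3 - <<'E'
from workcell import *; from h import *
a=-.156; O=np.array([.568,-.0365]); ex=np.array([np.cos(a),np.sin(a)]); ey=np.array([-ex[1],ex[0]])
goto(get_state(),(*(O-.084*ey-.0595*ex),-.018),a)
E
```

```text
clock: 27.7
tcp_pos: [0.4882, -0.1089, -0.0159]
orientation: [0.0, 0.078, 0.997, -0.0]
wrist_force: [-1.0, -0.2, 0.0]
finger_gap: 0.0001
clock: 27.9
tcp_pos: [0.4905, -0.1092, -0.016]
orientation: [0.0, 0.078, 0.997, -0.0]
wrist_force: [-0.2, -0.1, 0.6]
finger_gap: 0.0
clock: 28.1
tcp_pos: [0.4923, -0.1095, -0.016]
orientation: [0.0, 0.078, 0.997, -0.0]
wrist_force: [-0.0, -0.4, -0.1]
finger_gap: -0.0001
t 28.1 tcp [ 0.4923 -0.1095 -0.016 ] yaw 2.986 tilt z [ 0. -0. -1.] j6 -0.22 gap -0.0001
shift cm [-0.39 -0.01  0.2 ] norm 0.44 turn z deg 0.0
```

```bash
python3 -m inch '[[-0.2,0,0,0,0,0,0],[0,0,0,0,0,0,0]]'
python3 -m inch '[[-0.2,0,0,0,0,0,0],[0,0,0,0,0,0,0]]'
python3 - <<'E'
from workcell import *; from h import *
p=vision.read_camera("side"); X=cloud(p)
c=(230,120,430,270)
cv2.imwrite(f"pics/side22.png",cv2.resize(p["pixels"][c[1]:c[3],c[0]:c[2],::-1],None,fx=4,fy=4,interpolation=cv2.INTER_CUBIC))
px=p["pixels"].astype(int); g=(px.max(-1)-px.min(-1)<25)&(px.min(-1)>90); Z=X[...,2]
M=np.zeros(Z.shape,bool); M[170:225,260:330]=1; M&=g&(Z>.033)&(Z<.04)&(X[...,1]<-.085+ -0.156*(X[...,0]-.55)); print(rackfit(p,X,M))
E
```

```text
clock: 28.3
tcp_pos: [0.4944, -0.1098, -0.016]
orientation: [0.0, 0.078, 0.997, -0.0]
wrist_force: [-0.6, -0.6, -0.5]
finger_gap: -0.0
clock: 28.5
tcp_pos: [0.4965, -0.1101, -0.016]
orientation: [0.0, 0.078, 0.997, -0.0]
wrist_force: [-0.6, 0.6, -0.3]
finger_gap: -0.0001
('x', array([-48.7,  46.3]), 'y', array([-105.5,  -51.8]), 'z', np.float64(0.036), 605)
```

View pics/side22.png

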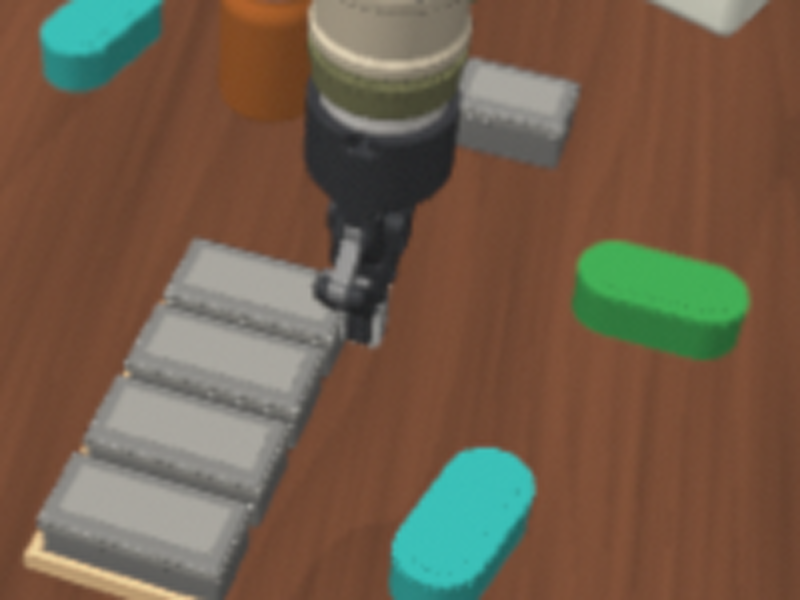

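```bash
python3 -m inch '[[-0.1,0,0,0,0,0,0],[0,0,0,0,0,0,0]]'
python3 -m inch '[[-0.1,0,0,0,0,0,0],[0,0,0,0,0,0,0]]'
```

```text
clock: 28.75
tcp_pos: [0.4972, -0.1102, -0.016]
orientation: [0.0, 0.078, 0.997, -0.0]
wrist_force: [-0.8, 0.6, 1.6]
finger_gap: 0.0002
clock: 28.95
tcp_pos: [0.4983, -0.1104, -0.016]
orientation: [0.0, 0.078, 0.997, -0.0]
wrist_force: [-1.8, -0.2, -0.1]
finger_gap: -0.0
```

```bash
python3 -m inch '[[-0.1,0,0,0,0,0,0],[0,0,0,0,0,0,0]]'
python3 -m inch '[[-0.1,0,0,0,0,0,0],[0,0,0,0,0,0,0]]'
```

```text
clock: 29.15
tcp_pos: [0.4982, -0.1104, -0.0161]
orientation: [-0.001, 0.078, 0.997, -0.0]
wrist_force: [-3.5, 1.0, 2.6]
finger_gap: -0.0004
clock: 29.35
tcp_pos: [0.4982, -0.1103, -0.0163]
orientation: [-0.002, 0.078, 0.997, 0.0]
wrist_force: [-6.8, 0.0, 3.6]
finger_gap: -0.0001
```

The TCP has stopped and the force is building (−6.8 N), so the spare is against the sill. I'll back off, retreat clear and check everything.

```bash
python3 -m inch '[[1,0,0,0,0,0,0],[1.5,0,0,0,0,0,0],[0,0,-4,0,0,0,0],[0,0,-4,0,0,0,0],[0,0,-4,0,0,0,0]]'
python3 -m inch '[[0,0,-4,0,0,0,0],[0,0,-3,0,0,0,0],[0,-4,0,0,0,0,0],[0,-4,0,0,0,0,0],[0,-4,0,0,0,0,0]]'
python3 -m inch '[[1.5,-4,0,0,0,0,0],[1.5,-4,0,0,0,0,0],[1.5,-4,0,0,0,0,0],[1.5,-4,0,0,0,0,0],[1.5,-4,0,0,0,0,0]]'
python3 -m inch '[[2,-4,0,0,0,0,0],[2,-4,0,0,0,0,0],[2,-4,0,0,0,0,0],[0,0,0,0,0,0,0],[0,0,0,0,0,0,0]]'
cat > chk.py <<'E'
from workcell import *; from h import *
S=get_state(); print(S["clock"],S["tcp_pos"])
for n in("top","side"):
    p=vision.read_camera(n); X=cloud(p); q=dict(np.load(n+"0.npz")); X0=cloud(q)
    cv2.imwrite(f"pics/{n}_fin.png",p["pixels"][...,::-1])
    if n=="top":
        L=[("lane4",(298,180,340,242),(.022,.045)),("r1",(226,170,258,224),(.028,.045)),("r2",(253,172,283,228),(.028,.045)),("r3",(279,176,308,232),(.028,.045)),("stack",(85,215,140,295),(.08,.1)),("short",(390,240,430,295),(.028,.045)),("jar",(400,170,445,215),(.09,.13)),("bottle",(332,92,370,132),(.02,.12)),("tape",(280,88,332,136),(.015,.04))]
    else: L=[("r1",(235,225,297,272),(.0325,.045)),("stack",(275,310,352,410),(.083,.1)),("short",(335,130,380,162),(.028,.045))]
    for k,b,z in L:
        try: print(n,k,top_rect(p,X,b,*z))
        except Exception as e: print(n,k,e)
E
python3 chk.py
```

```text
clock: 29.85
tcp_pos: [0.4754, -0.1067, 0.1054]
orientation: [0.001, 0.078, 0.997, 0.0]
wrist_force: [0.1, -0.1, 0.3]
finger_gap: 0.0001
clock: 30.35
tcp_pos: [0.4575, -0.2267, 0.1749]
orientation: [0.002, 0.077, 0.997, -0.001]
wrist_force: [0.2, 0.4, -0.5]
finger_gap: -0.0001
clock: 30.85
tcp_pos: [0.3511, -0.4132, 0.1743]
orientation: [0.001, 0.078, 0.997, -0.001]
wrist_force: [1.3, -0.3, -0.4]
finger_gap: -0.0001
clock: 31.35
tcp_pos: [0.2732, -0.5214, 0.1737]
orientation: [0.0, 0.079, 0.997, -0.0]
wrist_force: [0.3, -0.2, 0.0]
finger_gap: -0.0002
31.35 [ 0.27324284 -0.52138919  0.17366335]
top lane4 {'c': (0.5557, -0.1182), 'mean': array([ 0.5547, -0.1178,  0.0377]), 'size': (97.7, 47.3), 'ang': np.float64(-0.161), 'zmed': np.float64(0.0378), 'n': 1008}
top r1 {'c': (0.5809, 0.0468), 'mean': array([0.58  , 0.0464, 0.0379]), 'size': (97.4, 47.3), 'ang': np.float64(-0.151), 'zmed': np.float64(0.038), 'n': 995}
top r2 {'c': (0.5718, -0.0092), 'mean': array([ 0.5707, -0.0091,  0.0378]), 'size': (97.6, 47.0), 'ang': np.float64(-0.155), 'zmed': np.float64(0.0378), 'n': 993}
top r3 {'c'
[... 763 characters left out ...]
(-1.151), 'zmed': np.float64(0.0595), 'n': 717}
top tape {'c': (0.7792, -0.0935), 'mean': array([ 0.7779, -0.0934,  0.0249]), 'size': (90.7, 86.7), 'ang': np.float64(0.018), 'zmed': np.float64(0.0255), 'n': 623}
side r1 {'c': (0.5818, 0.0461), 'mean': array([0.581 , 0.0478, 0.0359]), 'size': (97.2, 48.3), 'ang': np.float64(-0.148), 'zmed': np.float64(0.0359), 'n': 916}
side stack {'c': (0.4419, 0.3035), 'mean': array([0.4418, 0.3047, 0.0898]), 'size': (96.5, 48.5), 'ang': np.float64(-0.021), 'zmed': np.float64(0.09), 'n': 1655}
side short {'c': (0.4352, -0.3103), 'mean': array([ 0.4347, -0.3071,  0.0346]), 'size': (71.8, 50.3), 'ang': np.float64(-0.106), 'zmed': np.float64(0.0349), 'n': 412}
```

View pics/top_fin.png

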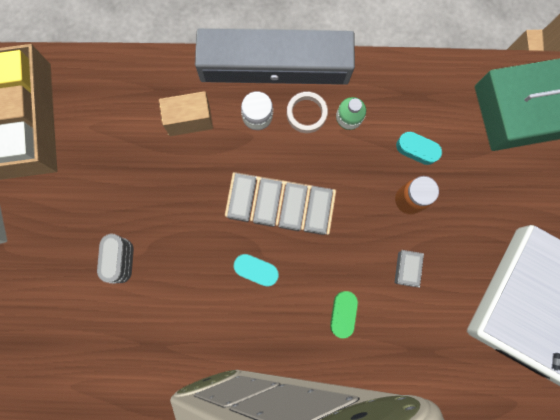

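View pics/side_fin.png

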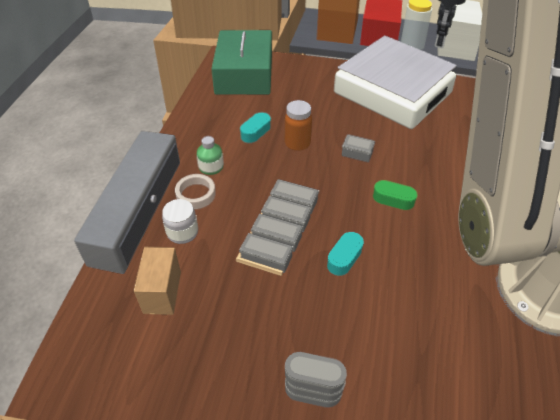

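Final views: four square tins are flush in the rack (spare at top (319,210)). The three-tin stack stands square at (115,259). Nothing else has moved. Handing in.

```bash
python3 -c "
from workcell import workorder,get_state
print(workorder.hand_in()); print(get_state()['clock'])"
```

```text
the job is handed in; nothing more can be done
None
the job is handed in; nothing more can be done
```

The job was handed in with the clock at about 31.5 s. I pushed the round-ended tin out of the rightmost lane from behind and stacked it on the column. Then I set the long spare into the lane mouth and pushed it against the back sill (contact at about 7 N).

**Last checks:**
- **Spare:** it lies flat in the free lane. Its centre is within about 2 mm of home, and its heading is −0.161 against the rack's −0.156 rad.
- **Stack:** its top is at 90 mm. The top tin's centre is within about 2 mm of where the column stood, and its heading is −0.02 to −0.035 rad.
- **Other tins:** the rack's other three moved less than 1 mm.
- **Bystanders:** the short tin, jar, bottle and tape also moved less than 1 mm. I checked the can and carton by eye only, and they look unmoved.

**What disagreed:**
- **TCP height:** the reported height was about 33 mm too low. My first push therefore passed above the tin without touching it. I found the offset by touching the counter and worked with the corrected height.
- **Cameras:** the two cameras differ by about 2 mm in height, within their stated calibration.

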